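# Lean a glazed sample tile on its display stand and wedge it

### The job

Take the sample tile with the blue glazed face and brown back out of the slotted rack and lean it in the middle of the wooden display stand, glazed side towards the front lip, its back lying flat on the sloping backboard and its lower edge down on the base; set it down gently and let go. Then put the yellow wedge, thin edge down, into the gap between the middle of the tile's foot and the front lip, push it down firmly until the tile is locked tight, and let go. Leave the bare tile, the planter and the cup alone.

Things in the scene. Friction and masses are not known exactly. Their poses are not given: they have to be found in the camera images.
- tile_center (a point): Centre of the glazed sample tile: a slab 14 mm thick (its x), 110 mm wide (its y), 140 mm tall (its z, up), 0.42 kg give or take a third, dark brown with one sky-blue speckled glazed face on its -x side (towards the robot at the start). It stands upright in one of the rack's two slots.
- tile_glaze (a point): Centre of the tile's glazed face, 7 mm from tile_center along its -x; same axes.
- rack: Fixed plywood rack, 160 mm (x) by 150 mm (y); origin at the centre of its underside. Two slots along y at x = -47.5 and +47.5 mm, each 17 mm wide, floor at 12 mm, walls up to 57 mm; each holds one upright tile (top edge at 152 mm). Which tile is in which slot varies.
- bare_tile_center (a point): Centre of the bare cream unglazed tile, same size and axes as the glazed one, in the other slot. To be left alone.
- stand: Fixed wooden display stand; origin on the table under the backboard's foot line, x from front lip to backboard. Base 15 mm thick, x -70 to 80 mm, 160 wide (y). Backboard 150 wide, 12 thick, rises 72 mm along its slope from x = 0, leaning back to +x 15 deg (top 85 mm high), struts behind. Lip 160 wide: inner face meets base at x = -38 mm, leans 15 deg to -x, top 56 mm high.
- seat (a point): Middle of the backboard's foot line, on the base. Axes of the backboard: z up along its slope, x straight into the board, y level along the foot line. A tile flat on the board with its lower edge on the base has its centre at x = -7, y = 0, z = 70 mm here, its axes parallel to these.
- channel (a point): On the base's upper side, 26.4 mm in front of the foot line, mid-way between the lip and a tile lying flat on the backboard; level axes of the stand. The fully driven wedge stands upright over it, its underside about 8 mm above the base and so its centre about 60 mm above this point.
- wedge_center (a point): Centre of the wedge, 52 mm above its underside; it stands thin edge down, 104 mm tall, 0.13 kg. Yellow body 60 mm long (y), x width 28 mm at the underside to 49 mm at 40 mm height (15 deg a side, same both ways round), shoulder at 44 mm; above it a pale grip block 24 (x) by 40 (y) mm up to 104 mm. z up; y lies along the gap when in place.
- planter_mid (a point): Middle of a brown round planter, 112 mm across, 75 mm high, a bystander.
- cup_mid (a point): Middle of a blue cup, 72 mm across, 70 mm high, a bystander.
- tile: The glazed tile as a body; origin at the centre of its underside, axes as tile_center.
- wedge: The wedge as a body; origin at the centre of its underside, axes as wedge_center.
Not all that is in view belongs to the job. Of the things like the tile, leave any that is pink; of the rest the smaller one is meant.

How it is judged (in metres and radians):
On the way, in this order (a step that is already met when the one before it is completed fails the run):
1. the glazed tile leans against the backboard, foot on the base, let go and still (x of tile_center in the frame of seat between -0.022 and 0 m and y of tile_center in the frame of seat between -0.03 and 0.03 m and z of tile_center in the frame of seat between 0.06 and 0.08 m and angle between the x axis of tile_center and the x axis of seat, either way round below 0.22 rad and angle between tile_center's own z axis and vertical above 0.1 rad and contact force between the fingers and tile below 0.1 N and linear speed of tile below 0.02 m/s), for 0.2 s.
2. the wedge, in the gap before the middle of the tile, is pressed so that it bears on the tile with more than 2 N (y of wedge_center in the frame of channel between -0.028 and 0.028 m and x of wedge_center in the frame of channel between -0.01 and 0.01 m and x of tile_center in the frame of seat between -0.022 and 0 m and y of tile_center in the frame of seat between -0.03 and 0.03 m and z of tile_center in the frame of seat between 0.06 and 0.08 m and angle between the x axis of tile_center and the x axis of seat, either way round below 0.22 rad and angle between tile_center's own z axis and vertical above 0.1 rad and z of wedge_center in the frame of channel below 0.085 m and contact force between wedge and tile above 2 N), for 0.1 s.
At the end, for the whole second after the job is handed in: Tile flat on the backboard (within 3.4 degrees, 5 mm off the board, 6 mm in height, 25 mm of the middle), glaze to the front; wedge upright (7 degrees), along the gap (8 degrees), within 28 mm of the middle, within 8 mm of its tight depth; both released and still (x of tile_center in the frame of seat between -0.012 and -0.003 m and y of tile_center in the frame of seat between -0.025 and 0.025 m and z of tile_center in the frame of seat between 0.064 and 0.076 m and angle between the x axis of tile_center and the x axis of seat, either way round below 0.06 rad and x of tile_glaze in the frame of seat below -0.009 m and y of wedge_center in the frame of channel between -0.028 and 0.028 m and x of wedge_center in the frame of channel between -0.01 and 0.01 m and z of wedge_center in the frame of channel between 0.05 and 0.068 m and angle between wedge_center's own z axis and vertical below 0.12 rad and angle between the y axis of wedge_center and the y axis of channel, either way round below 0.15 rad and contact force between the fingers and tile below 0.1 N and contact force between the fingers and wedge below 0.1 N and linear speed of each of tile, wedge below 0.02 m/s); the robot touches nothing.
It fails at once if the bare tile is disturbed (more than 20 mm) (distance of bare_tile_center from where it was at the start of the episode above 0.02 m).
It fails at once if the planter is disturbed (more than 30 mm) (distance of planter_mid from where it was at the start of the episode above 0.03 m).
It fails at once if the cup is disturbed (more than 30 mm) (distance of cup_mid from where it was at the start of the episode above 0.03 m).
It fails at once if the tile is banged down on the stand (over 40 N before the wedge is brought) (contact force between tile and stand above 40 N and horizontal distance between wedge_center and channel above 0.06 m).
It also fails if it takes over 67 s, if anything falls off the work surface, if the arm or the gripper's body presses on something with over 40 N, if the wrist force passes 120 N, or if a joint passes its speed limit or range.

### The arm

A 6-joint arm with a two-finger parallel gripper is mounted at the origin on the work surface. World frame = base frame: x ahead of the robot, y to its left, z up, the work surface at z = 0. Lengths are in mm, angles in degrees, forces in N, time in s.
With the tool pointing down it reaches from about 300 to 850 mm from the base axis. Payload 4.2 kg.
Tool frame: the origin (TCP) lies midway between the tips of the shut fingers; the grasp point (between the pads) lies 19 mm behind it; x points along the fingers, y is the direction in which the jaws open and shut, and the axes are right-handed (so a half turn about x gives the same grasp; the last joint's range is limited). The gripper opens to 91 mm and grips with 3 to 60 N. Pads are 32 mm wide; open, the fingers measure 118 mm over their backs; the gripper's body (76 mm by 178 mm) begins 60 mm behind the grasp point.
Start: joints at [-65.432, 18.312, 89.639, -0, 72.044, -1.146], TCP at [249.489, -518.072, 213.976] pointing down, gripper open.
Joint ranges: [-177.97, 177.97], [-48.28, 115.42], [12.27, 149.76], [-77.06, 257.06], [2.81, 150.46], [-146.56, 146.56]. Speed limits (degrees/s): [147.25, 147.25, 180, 180, 180, 180].

### API

Orientations are given as [roll, pitch, yaw] about the fixed x, y, z axes, in that order (R = Rz(yaw) Ry(pitch) Rx(roll)).
In Python, from workcell import * gives the robot as it stands.
- The arm moves only by the shell command python3 -m handwheel 'ROWS' [FORCE]. ROWS is a JSON object of lists of equal length, an entry for each row: "gripper": the closure, from 0 (fully open) to 1 (shut); "offset": the shift along the tool's x, y, z in mm, a list of three; "rot": the turn, a rotation vector about the tool's x, y, z in degrees, a list of three. A call has 1 to 5 rows; each row is the pose to reach, as a shift and turn from the pose commanded when the call began, along the tool's axes at that moment; what a row does not reach only later rows make up. A row lasts 1/12 s, in which the tool goes at most 41.7 mm and 7.16 degrees, less where a joint would pass 70% of its speed; a pose out of reach is approached as far as the arm can. A call with a gripper value outside its range is refused whole. The fingers move at their own pace and stop on an object; FORCE is the grip in N (left out, the last holds). Time passes only in rows, so rows that repeat a pose let the fingers close. It gives the time, the measured TCP pose, the force and the opening at its end, in the units of the state.
- state(): the state, without advancing time (a new reading comes with each control period).
- grab_frame(name): name is "scene" or "top" or "wrist"; returns the picture (384x512x3 uint8, red, green, blue); there is no depth.
- camera_params(name): a dict with "fx", "fy", "cx", "cy" (pixels), "position" and "attitude" of the camera in the world; the wrist camera has in their place "hand_eye" (4x4, takes a point from camera to tool coordinates, whose origin is the TCP and whose axes are the tool frame's). Camera axes: x right, y up, looking along -z (the intrinsics and any distortion apply to the point x, -y, -z); pixel columns grow to the right and rows downward; lengths in mm; the calibration is good to about 2 mm. The wrist camera is an equidistant fisheye: a pixel r from the principal point sees the ray r / f radians off the axis. A picture is of the moment at which its call begins: read the wrist's pose just before it. camera_params takes no time and is no camera call.
- job_done(): hands the job in, once; it reports no verdict.
The state is a dict: "time_s": time; "qpos": joint angles; "qvel": joint speeds; "effort": joint torques, N m; "ee_pos": TCP position; "ee_rot": TCP orientation; "force": force on the tool from outside, world axes, zero at the start; "torque": the same for the moment, N m; "gripper_width": finger opening in mm.
Only numpy, scipy, OpenCV 4.12 (cv2) and the standard library are available. Lean on these libraries where they do the work, as an engineer would, in place of code of your own. Each camera call takes 0.05 s, during which the arm holds its last target.

## Working session

There is one attempt and no reset: what is moved stays moved. The work goes in short steps, Python scripts to look and compute and a shell command to move; the robot and the scene stay as the last step left them, time stands still between calls to the robot, and variables do not carry over. Pictures are saved under pics/ and viewed, and the job is handed in when it is done.

```bash
ls; mkdir -p pics; python3 - <<'E'
from workcell import *
import cv2
print(state())
for n in ["scene","top","wrist"]:
    print(n,camera_params(n))
    im=grab_frame(n); cv2.imwrite(f"pics/{n}0.png",im[:,:,::-1])
E
```

```text
pics
{'time_s': 0.0, 'qpos': array([-6.54318134e+01,  1.83524283e+01,  8.97078842e+01,  7.21032749e-04,
        7.20430590e+01, -1.14853322e+00]), 'qvel': array([ 0.06131884, -0.02980966, -0.00128526,  0.05465675, -0.03256108,
        0.08685788]), 'effort': array([-2.90194039e-03, -4.12464094e+01, -2.31975406e+01,  7.25193252e-02,
        4.56491055e-02, -1.44087958e-04]), 'ee_pos': array([ 249.27232014, -517.58885115,  213.10237374]), 'ee_rot': array([-91.52848488,  89.89662626, 114.188012  ]), 'force': array([-0.45554032, -0.25238468,  0.15490402]), 'torque': array([-0.03521532, -0.03050994,  0.00741296]), 'gripper_width': 91.49849525596608}
scene {'fx': 354.91553093466, 'fy': 354.91553093466, 'cx': 251.00286163730732, 'cy': 187.4412265103289, 'position': array([ 961.25357837, -638.28226703,  725.92182441]), 'attitude': array([51.78087555,  0.70153687, 25.8036608 ])}
top {'fx': 442.07513282473536, 'fy': 442.07513282473536, 'cx': 247.75548225995794, 'cy': 191.11379345808146, 'position': array([ 407.67701001,   79.8300145 , 1428.23727815]), 'attitude': array([  9.0949077 ,  -0.29729715, -90.55975425])}
wrist {'fx': 297.3186396354542, 'fy': 297.3186396354542, 'cx': 252.53946930414824, 'cy': 192.46894779531172, 'hand_eye': array([[-9.00712380e-04,  2.97989351e-01, -9.54568769e-01,
        -1.70877203e+02],
       [ 9.99999552e-01,  5.47009585e-04, -7.72819066e-04,
         7.51484963e-01],
       [ 2.91866414e-04, -9.54569037e-01, -2.97989711e-01,
        -8.52853323e+01],
       [ 0.00000000e+00,  0.00000000e+00,  0.00000000e+00,
         1.00000000e+00]])}
```

View pics/scene0.png

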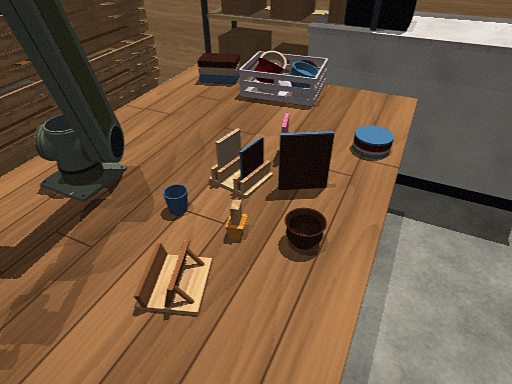

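View pics/top0.png

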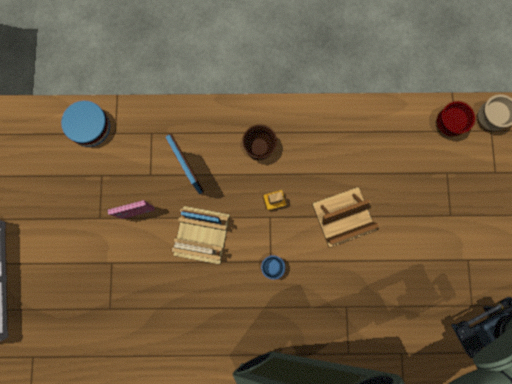

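View pics/wrist0.png

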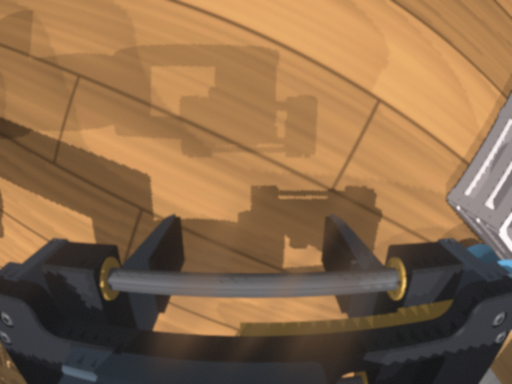

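Candidates for the glazed tile are: the rack tile (scene 252,158 / top 200,215), a large loose dark tile with blue top edge (scene 305,160 / top 185,165), the pink one (scene 285,123 / top 130,210) and the bare cream one (scene 230,147 / top 193,252). I choose the rack tile, which is the smaller blue one. Next come close crops and measuring.

```bash
cat > h.py <<'E'
import numpy as np, cv2
from scipy.spatial.transform import Rotation as Ro
from workcell import *
def cam(n):
    c=camera_params(n); R=Ro.from_euler('xyz',c['attitude'],degrees=True).as_matrix()
    return c,R,np.array(c['position'])
def ray(n,u,v):
    c,R,p=cam(n); d=R@np.array([(u-c['cx'])/c['fx'],-(v-c['cy'])/c['fy'],-1.]); return p,d/np.linalg.norm(d)
def plane(n,u,v,z):
    p,d=ray(n,u,v); return p+d*(z-p[2])/d[2]
def proj(n,X):
    c,R,p=cam(n); q=R.T@(np.array(X,float)-p); return np.array([c['cx']+c['fx']*q[0]/-q[2], c['cy']-c['fy']*q[1]/-q[2]])
def tri(n1,a,n2,b):
    p,d=ray(n1,*a);q,e=ray(n2,*b)
    s=np.linalg.lstsq(np.c_[d,-e],q-p,rcond=None)[0]
    A=p+d*s[0];B=q+e*s[1]; return (A+B)/2,np.linalg.norm(A-B)
def wray(u,v,T=None):
    c=camera_params("wrist"); s=state() if T is None else None
    if T is None:
        T=np.eye(4);T[:3,:3]=Ro.from_euler('xyz',s['ee_rot'],degrees=True).as_matrix();T[:3,3]=s['ee_pos']
    x,y=(u-c['cx'])/c['fx'],(v-c['cy'])/c['fy']; r=np.hypot(x,y); k=np.sin(r)/r if r>0 else 1
    d=np.array([x*k,-y*k,-np.cos(r)]); M=T@c['hand_eye']; return M[:3,3],M[:3,:3]@d
def wplane(u,v,z,T=None):
    p,d=wray(u,v,T); return p+d*(z-p[2])/d[2]
def wproj(X,T):
    c=camera_params("wrist"); M=np.linalg.inv(T@c['hand_eye']); q=M[:3,:3]@np.array(X)+M[:3,3]
    x,y,z=q[0],-q[1],-q[2]; h=np.hypot(x,y); t=np.arctan2(h,z); return np.array([c['cx']+c['fx']*t*x/h,c['cy']+c['fy']*t*y/h])
E
python3 - <<'E'
import cv2
t=cv2.imread('pics/top0.png'); s=cv2.imread('pics/scene0.png')
a=cv2.resize(t[180:280,160:300],None,fx=5,fy=5,interpolation=cv2.INTER_CUBIC); cv2.imwrite('pics/t1.png',a)
cv2.imwrite('pics/t2.png',cv2.resize(t[175:255,300:390],None,fx=7,fy=7,interpolation=cv2.INTER_CUBIC))
cv2.imwrite('pics/s1.png',cv2.resize(s[120:250,200:340],None,fx=4.5,fy=4.5,interpolation=cv2.INTER_CUBIC))
cv2.imwrite('pics/s2.png',cv2.resize(s[230:325,125:225],None,fx=6,fy=6,interpolation=cv2.INTER_CUBIC))
E
```

```text
(no output)
```

View pics/t1.png

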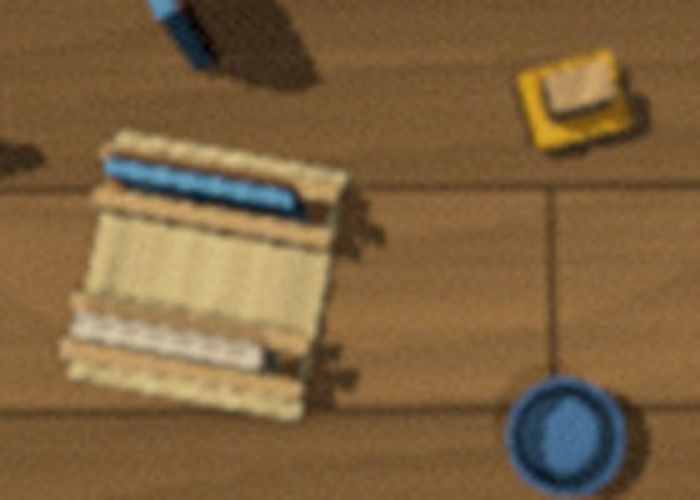

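View pics/t2.png

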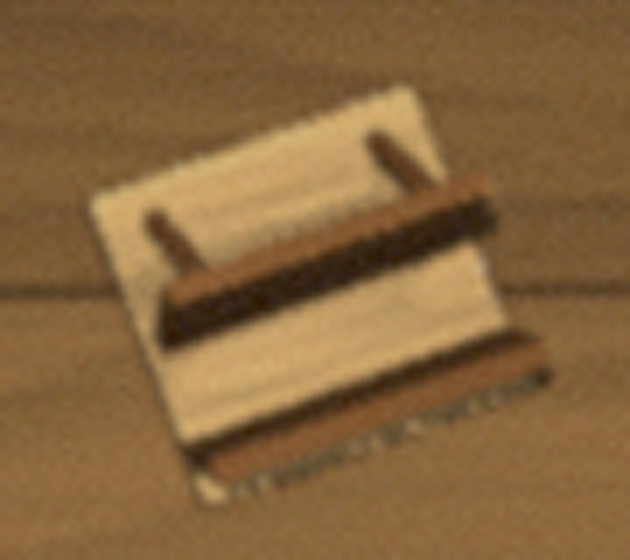

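View pics/s1.png

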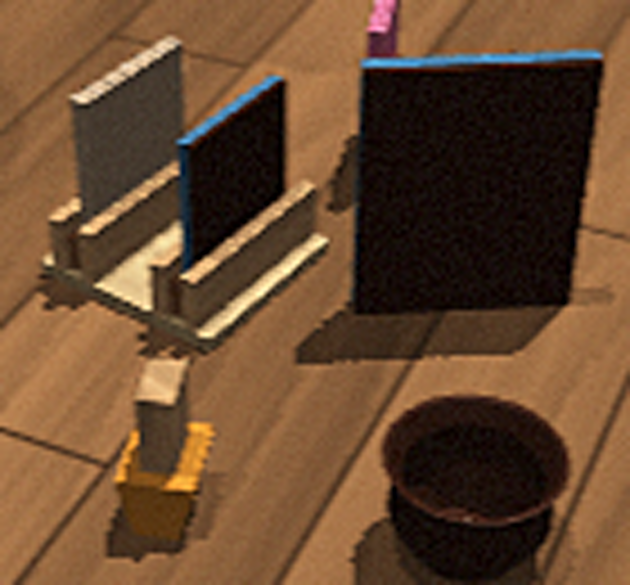

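View pics/s2.png

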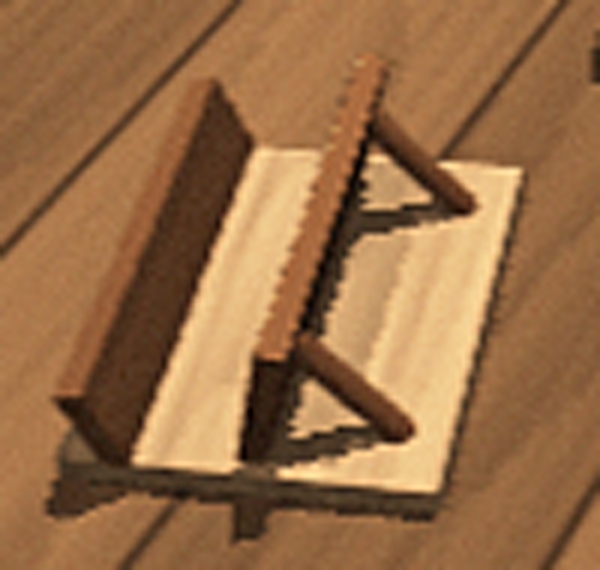

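The crop confirms the choice: the rack's outer-slot tile has a dark back and blue front edges, while the other slot holds the cream tile. The wedge is at top (275,200), and the stand at top (345,215) has its lip on the robot side. Now I turn pixels into positions.

```bash
python3 - <<'E'
from h import *
np.set_printoptions(precision=1,suppress=True)
def t1(x,y): return (160+x/5-.4,180+y/5-.4)
def t2(x,y): return (300+x/7-.4,175+y/7-.4)
def s1(x,y): return (200+x/4.5-.4,120+y/4.5-.4)
def s2(x,y): return (125+x/6-.4,230+y/6-.4)
print('rack z12');P=[plane('top',*t1(*q),12) for q in [(118,130),(348,172),(300,418),(65,378)]];[print(p) for p in P]
print('mean',np.mean(P,0), np.linalg.norm(P[0]-P[1]),np.linalg.norm(P[1]-P[2]))
a=plane('scene',*s1(180,141),152);b=plane('scene',*s1(283,78),152);print('tile top scene',a,b,np.linalg.norm(a-b),np.degrees(np.arctan2(*(b-a)[[1,0]])))
a=plane('top',*t1(108,158),152);b=plane('top',*t1(292,190),152);print('tile top top',a,b,np.linalg.norm(a-b),np.degrees(np.arctan2(*(a-b)[[1,0]])))
print('wedge block top (top)');P=[plane('top',*t1(*q),104) for q in [(541,85),(608,58),(620,92),(553,117)]];[print(p) for p in P];print(np.mean(P,0))
print('wedge shoulder 42');P=[plane('top',*t1(*q),44) for q in [(518,76),(612,50),(635,132),(541,153)]];[print(p) for p in P];print(np.mean(P,0))
print('scene block');P=[plane('scene',*s1(*q),104) for q in [(147,362),(188,360),(182,398),(137,397)]];[print(p) for p in P];print(np.mean(P,0))
print('stand back corners z15');
P=[plane('top',*t2(*q),15) for q in [(90,200),(412,83)]];print(P)
P=[plane('scene',*s2(*q),15) for q in [(523,170),(440,492)]];print(P)
print('board top z85 front edge?');
print([plane('top',*t2(*q),85) for q in [(175,285),(490,182)]])
print([plane('scene',*s2(*q),85) for q in [(365,55),(258,355)]])
print('lip top');
print([plane('top',*t2(*q),56) for q in [(195,455),(545,340)]], [plane('scene',*s2(*q),56) for q in [(213,80),(80,398)]])
E
```

```text
rack z12
[588.9 278.9  12. ]
[560.3 130.7  12. ]
[404.4 161.5  12. ]
[430.8 310.4  12. ]
mean [496.1 220.4  12. ] 150.95979248879425 158.94138073232213
tile top scene [529.2 160.3 152. ] [557.6 264.6 152. ] 108.13021510429 74.80769740358383
tile top top [554.6 264.8 152. ] [535.  158.1 152. ] 108.49438215723131 79.58769074688134
wedge block top (top)
[602.2  10.4 104. ]
[618.4 -30.6 104. ]
[597.5 -37.4 104. ]
[582.6   3.4 104. ]
[600.2 -13.6 104. ]
wedge shoulder 42
[616.9  21.7  44. ]
[633.1 -38.3  44. ]
[580.5 -51.6  44. ]
[567.7   7.9  44. ]
[599.6 -15.1  44. ]
scene block
[588.5  -1.7 104. ]
[610.1  10.4 104. ]
[622.6 -21.8 104. ]
[598.2 -32.2 104. ]
[604.9 -11.3 104. ]
stand back corners z15
[array([ 592.6, -138. ,   15. ]), array([ 645.9, -289.3,   15. ])]
[array([ 596.7, -137.8,   15. ]), array([ 648.5, -285.4,   15. ])]
board top z85 front edge?
[array([ 545.7, -163.1,   85. ]), array([ 589.8, -303.1,   85. ])]
[array([ 542.1, -162. ,   85. ]), array([ 590.5, -301.4,   85. ])]
lip top
[array([ 473.2, -174.4,   56. ]), array([ 522.6, -332.1,   56. ])] [array([ 472.5, -180.2,   56. ]), array([ 525.6, -329.7,   56. ])]
```

```bash
cat >> h.py <<'E'
def curT():
    s=state(); T=np.eye(4);T[:3,:3]=Ro.from_euler('xyz',s['ee_rot'],degrees=True).as_matrix();T[:3,3]=s['ee_pos']; return T
def toolR(jawyaw,lean=0,flip=1):
    "tool x down; tool y along (cos,sin) of jawyaw (flip=-1 reverses); lean = object's top leans towards jawyaw dir by lean deg"
    a=np.radians(jawyaw); l=np.radians(lean); e=np.array([np.cos(a),np.sin(a),0]); k=np.array([0,0,1.])
    up=np.cos(l)*k+np.sin(l)*e; x=-up; y=flip*(np.cos(l)*e-np.sin(l)*k); return np.c_[x,y,np.cross(x,y)]
def delta(P,R,T=None):
    T=curT() if T is None else T
    o=T[:3,:3].T@(np.array(P)-T[:3,3]); r=Ro.from_matrix(T[:3,:3].T@R).as_rotvec(degrees=True)
    return np.round(o,1),np.round(r,2)
E
python3 - <<'E'
from h import *
T=curT();print(T.round(3))
for f in (1,-1): print(f,delta([545,210,260],toolR(-11,0,f)))
E
```

```text
[[-1.00000e-03  4.34000e-01 -9.01000e-01  2.49328e+02]
 [ 1.00000e-03 -9.01000e-01 -4.34000e-01 -5.17717e+02]
 [-1.00000e+00 -1.00000e-03 -0.00000e+00  2.13351e+02]
 [ 0.00000e+00  0.00000e+00  0.00000e+00  1.00000e+00]]
1 (array([ -45.9, -527.4, -582.1]), array([-5.329e+01, -4.000e-02,  7.000e-02]))
-1 (array([ -45.9, -527.4, -582.1]), array([1.2671e+02, 8.0000e-02, 4.0000e-02]))
```

```bash
python3 -m handwheel '{"gripper":[0,0,0,0,0],"offset":[[-17,-24,-27],[-34,-48,-54],[-51,-72,-81],[-68,-96,-108],[-85,-120,-135]],"rot":[[0,0,0],[0,0,0],[0,0,0],[0,0,0],[0,0,0]]}'
python3 -m handwheel '{"gripper":[0,0,0,0,0],"offset":[[0,-26,-29],[0,-52,-58],[0,-78,-87],[0,-104,-116],[0,-130,-145]],"rot":[[0,0,0],[0,0,0],[0,0,0],[0,0,0],[0,0,0]]}'
python3 - <<'E'
from h import *
print(curT().round(2)); print(delta([545,210,300],toolR(-11)))
E
```

```text
time_s: 0.57
ee_pos: [319.2, -349.7, 299.4]
ee_rot: [-89.9, 90.0, 115.8]
force: [0.6, -1.0, 0.2]
gripper_width: 91.2
time_s: 0.98
ee_pos: [393.3, -169.5, 298.9]
ee_rot: [115.9, 90.0, -38.4]
force: [0.9, -0.7, -0.3]
gripper_width: 91.1
[[   0.      0.43   -0.9   393.34]
 [  -0.     -0.9    -0.43 -169.48]
 [  -1.      0.     -0.    298.94]
 [   0.      0.      0.      1.  ]]
(array([  -1.1, -276.2, -301.2]), array([-5.331e+01,  0.000e+00, -1.000e-02]))
```

```bash
python3 -m handwheel '{"gripper":[0,0,0,0,0],"offset":[[0,-27,-30],[0,-54,-60],[0,-81,-90],[0,-108,-120],[0,-136,-148]],"rot":[[0,0,0],[0,0,0],[0,0,0],[0,0,0],[0,0,0]]}'
python3 -m handwheel '{"gripper":[0,0,0,0,0],"offset":[[0,-27,-30],[0,-54,-60],[0,-81,-90],[0,-108,-120],[0,-138,-152]],"rot":[[-6,0,0],[-12,0,0],[-18,0,0],[-24,0,0],[-30,0,0]]}'
python3 -m handwheel '{"gripper":[0,0,0,0,0],"offset":[[0,0,0],[0,0,0],[0,0,0],[0,0,0],[0,0,0]],"rot":[[-6,0,0],[-12,0,0],[-18,0,0],[-23.3,0,0],[-23.3,0,0]]}'
python3 - <<'E'
from h import *
print(curT().round(2)); print(delta([545,210,300],toolR(-11)))
cv2.imwrite('pics/w1.png',grab_frame('wrist')[:,:,::-1])
E
```

```text
time_s: 1.4
ee_pos: [468.0, 17.4, 298.8]
ee_rot: [100.9, 90.0, -53.3]
force: [1.3, -0.2, -0.4]
gripper_width: 91.1
time_s: 1.82
ee_pos: [544.1, 205.5, 298.6]
ee_rot: [2.6, 90.0, -121.4]
force: [0.2, -0.2, 0.1]
gripper_width: 91.3
time_s: 2.23
ee_pos: [543.7, 203.8, 298.4]
ee_rot: [-54.2, 89.9, -155.0]
force: [-0.1, -0.5, 1.2]
gripper_width: 91.4
[[-0.0000e+00  9.8000e-01 -1.9000e-01  5.4371e+02]
 [-0.0000e+00 -1.9000e-01 -9.8000e-01  2.0381e+02]
 [-1.0000e+00 -0.0000e+00  0.0000e+00  2.9842e+02]
 [ 0.0000e+00  0.0000e+00  0.0000e+00  1.0000e+00]]
(array([-1.6,  0.1, -6.3]), array([0.12, 0.04, 0.05]))
```

View pics/w1.png

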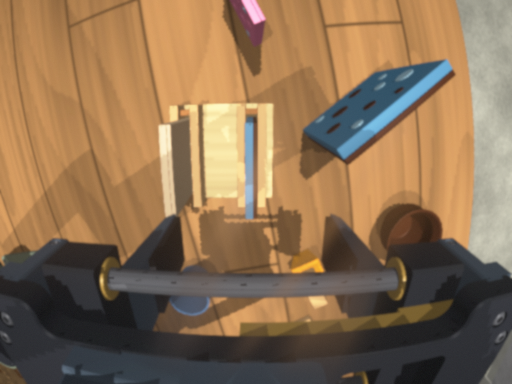

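```bash
python3 - <<'E'
import cv2
t=cv2.imread('pics/w1.png')
cv2.imwrite('pics/w1c.png',cv2.resize(t[95:230,150:290],None,fx=4.4,fy=4.4,interpolation=cv2.INTER_CUBIC))
E
```

```text
(no output)
```

View pics/w1c.png

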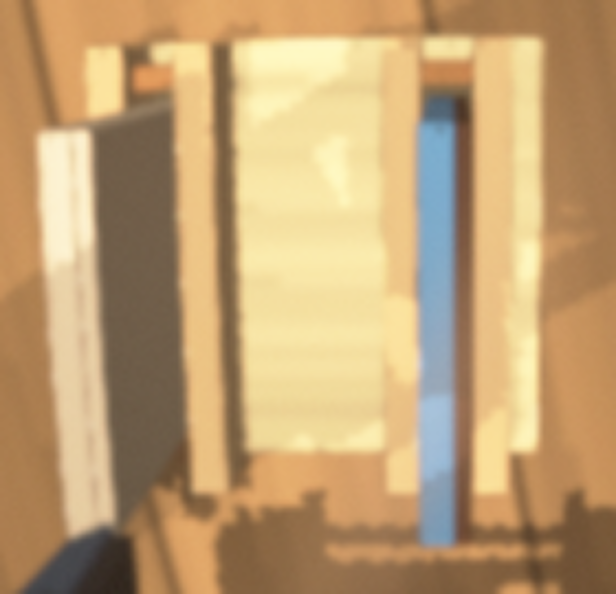

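```bash
python3 - <<'E'
from h import *
np.set_printoptions(precision=1,suppress=True)
T=curT()
f=lambda x,y:wplane(150+x/4.4-.4,95+y/4.4-.4,152,T)
A=[f(419,122),f(474,120),f(474,545),f(420,545)]
# tile local frame
for p in A: print(p)
print(np.linalg.norm(A[0]-A[3]),np.linalg.norm(A[2]-A[3]),np.mean(A,0), np.degrees(np.arctan2(*(A[0]-A[3])[[1,0]])))
g=lambda x,y,z:wplane(150+x/4.4-.4,95+y/4.4-.4,z,T)
W=[g(386,450,57),g(510,450,57),g(386,60,57),g(512,60,57)]
for p in W: print('wall',p)
print(np.mean(W,0))
E
```

```text
[548.7 267.  152. ]
[561.8 264.9 152. ]
[541. 157. 152.]
[527.1 159.8 152. ]
109.35908412276966 14.155476940455832 [544.7 212.2 152. ] 78.65516520089847
wall [512.8 157.4  57. ]
wall [553.2 149.5  57. ]
wall [538.8 282.4  57. ]
wall [577.2 274.8  57. ]
[545.5 216.   57. ]
```

```bash
python3 - <<'E'
from h import *
print(delta([544.7,212.2,108],toolR(-11.3)))
E
```

```text
(array([190.5,  -0.6,  -8.6]), array([0.21, 0.03, 0.04]))
```

```bash
python3 -m handwheel '{"gripper":[0,0,0,0,0],"offset":[[38,-0.6,-8.6],[76,-0.6,-8.6],[114,-0.6,-8.6],[150,-0.6,-8.6],[175,-0.6,-8.6]],"rot":[[0.2,0,0],[0.2,0,0],[0.2,0,0],[0.2,0,0],[0.2,0,0]]}'
python3 -m handwheel '{"gripper":[0,0],"offset":[[14,0,0],[14,0,0]],"rot":[[0,0,0],[0,0,0]]}'
python3 - <<'E'
from h import *
print(delta([544.7,212.2,108],toolR(-11.3)))
cv2.imwrite('pics/w2.png',grab_frame('wrist')[:,:,::-1])
E
```

```text
time_s: 2.7
ee_pos: [543.3, 211.4, 120.6]
ee_rot: [-56.0, 89.8, -157.3]
force: [-8.1, -2.5, 31.3]
gripper_width: 91.4
time_s: 2.87
ee_pos: [542.5, 211.2, 106.2]
ee_rot: [-57.7, 89.6, -159.0]
force: [-0.5, 0.4, -0.4]
gripper_width: 91.3
(array([-1.8,  2. , -1.5]), array([-0.02,  0.24,  0.38]))
```

View pics/w2.png

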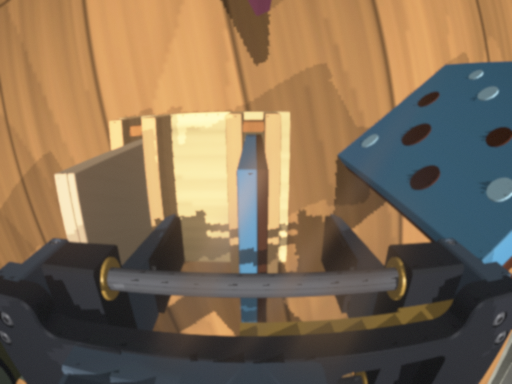

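```bash
python3 -m handwheel '{"gripper":[0.4,0.6,1,1,1],"offset":[[-1,2,-1],[-1,2,-1],[-1,2,-1],[-1,2,-1],[-1,2,-1]],"rot":[[0,0,0],[0,0,0],[0,0,0],[0,0,0],[0,0,0]]}' 30
python3 -m handwheel '{"gripper":[1,1,1,1,1],"offset":[[0,0,0],[0,0,0],[0,0,0],[0,0,0],[0,0,0]],"rot":[[0,0,0],[0,0,0],[0,0,0],[0,0,0],[0,0,0]]}'
python3 - <<'E'
from h import *
print(curT().round(4)); print(delta([544.7,212.2,108],toolR(-11.3)), state()['force'])
E
```

```text
time_s: 3.33
ee_pos: [547.6, 213.0, 111.9]
ee_rot: [120.3, 89.9, 19.1]
force: [-0.5, 0.2, 0.0]
gripper_width: 60.8
time_s: 3.75
ee_pos: [547.1, 212.8, 110.9]
ee_rot: [-13.0, 90.0, -114.2]
force: [-0.5, 0.6, -0.5]
gripper_width: 26.9
[[-1.000000e-04  9.810000e-01 -1.940000e-01  5.470634e+02]
 [-1.000000e-04 -1.940000e-01 -9.810000e-01  2.127750e+02]
 [-1.000000e+00 -0.000000e+00  1.000000e-04  1.109142e+02]
 [ 0.000000e+00  0.000000e+00  0.000000e+00  1.000000e+00]]
(array([ 2.9, -2.2,  1. ]), array([0.11, 0.01, 0.  ])) [-0.52927713  0.64753253 -0.47271984]
```

```bash
python3 -m handwheel '{"gripper":[0.7,0.7,1,1,1],"offset":[[3,-2.3,0],[3,-2.3,0],[3,-2.3,0],[3,-2.3,0],[3,-2.3,0]],"rot":[[0,0,0],[0,0,0],[0,0,0],[0,0,0],[0,0,0]]}'
python3 -m handwheel '{"gripper":[1,1,1,1,1],"offset":[[0,0,0],[0,0,0],[0,0,0],[0,0,0],[0,0,0]],"rot":[[0,0,0],[0,0,0],[0,0,0],[0,0,0],[0,0,0]]}'
python3 - <<'E'
from h import *
print(delta([544.7,212.2,108],toolR(-11.3)), state()['force'],state()['torque'],state()['qpos'])
E
```

```text
time_s: 4.17
ee_pos: [544.5, 213.1, 107.7]
ee_rot: [-54.0, 89.9, -155.2]
force: [-1.0, 0.5, -1.5]
gripper_width: 14.1
time_s: 4.58
ee_pos: [544.5, 213.1, 107.7]
ee_rot: [-55.4, 89.9, -156.6]
force: [-2.0, -0.3, -3.1]
gripper_width: 14.0
(array([-0.3,  0.4,  0.9]), array([0.11, 0.03, 0.04])) [-1.97588182 -0.26341229 -3.08625205] [-0.05187254  0.23473047  0.010879  ] [ 2.02489693e+01  2.40495651e+01  9.71206597e+01 -3.31743986e-03
  5.88816686e+01  3.14370505e+01]
```

```bash
python3 -m handwheel '{"gripper":[1,1,1,1,1],"offset":[[-10,0,0],[-30,0,0],[-60,0,0],[-95,0,0],[-130,0,0]],"rot":[[0,0,0],[0,0,0],[0,0,0],[0,0,0],[0,0,0]]}' 40
python3 -m handwheel '{"gripper":[1,1,1,1,1],"offset":[[-30,0,0],[-50,0,0],[-50,0,0],[-50,0,0],[-50,0,0]],"rot":[[0,0,0],[0,0,0],[0,0,0],[0,0,0],[0,0,0]]}'
python3 - <<'E'
from h import *
print(state())
cv2.imwrite('pics/w3.png',grab_frame('wrist')[:,:,::-1])
cv2.imwrite('pics/sc3.png',grab_frame('scene')[:,:,::-1])
y=19.3;c,s=np.cos(np.radians(y)),np.sin(np.radians(y))
np.set_printoptions(precision=1,suppress=True)
O=np.array([543,-240,0.])
W=lambda x,yy,z:O+np.array([c*x-s*yy,s*x+c*yy,z])
a=np.radians(15)
pts={'bb1':(80,80,15),'bb2':(80,-80,15),'bf1':(-70,80,15),'btf1':(18.6,75,84.5),'btf2':(18.6,-75,84.5),'btb1':(30.2,75,81.4),'btb2':(30.2,-75,81.4),'lt1':(-38-41*np.tan(a),80,56),'lt2':(-38-41*np.tan(a),-80,56),'li1':(-38,80,15),'li2':(-38,-80,15),'foot1':(0,75,15),'foot2':(0,-75,15)}
for n,o,k,src in (('top',(300,175),7,'top0'),('scene',(125,230),6,'scene0')):
    im=cv2.imread(f'pics/{src}.png'); h,w=(80,90) if n=='top' else (95,100)
    im=cv2.resize(im[o[1]:o[1]+h,o[0]:o[0]+w],None,fx=k,fy=k,interpolation=cv2.INTER_CUBIC)
    for m,p in pts.items():
        q=(proj(n,W(*p))-o+.5)*k; cv2.circle(im,tuple(int(round(v)) for v in q),3,(0,255,0),1); cv2.putText(im,m,tuple(int(v)+4 for v in q),0,.4,(255,255,0),1)
    cv2.imwrite(f'pics/ov_{n}.png',im)
E
```

```text
time_s: 5.0
ee_pos: [544.8, 213.1, 239.3]
ee_rot: [-9.6, 90.0, -110.8]
force: [1.4, 0.9, -3.8]
gripper_width: 13.9
time_s: 5.42
ee_pos: [544.1, 212.9, 286.1]
ee_rot: [-54.6, 89.8, -155.8]
force: [0.7, -0.7, -5.5]
gripper_width: 14.0
{'time_s': 5.4167, 'qpos': array([ 2.02470118e+01,  1.72877923e+01,  8.08012773e+01, -1.26401700e-02,
        8.20933046e+01,  3.14391374e+01]), 'qvel': array([0.03538816, 0.85332862, 1.1101532 , 0.20651329, 0.27497246,
       0.08941385]), 'effort': array([ 3.03249049e-03, -4.58892059e+01, -2.74831635e+01,  8.32912303e-02,
       -5.80747530e-02,  8.58451385e-04]), 'ee_pos': array([544.05628688, 212.85993854, 286.07830496]), 'ee_rot': array([ -54.63541348,   89.81719668, -155.82578036]), 'force': array([ 0.66455763, -0.67430717, -5.4644749 ]), 'torque': array([-0.06347921, -0.01513586,  0.04610497]), 'gripper_width': 14.036915321161723}
```

View pics/ov_top.png

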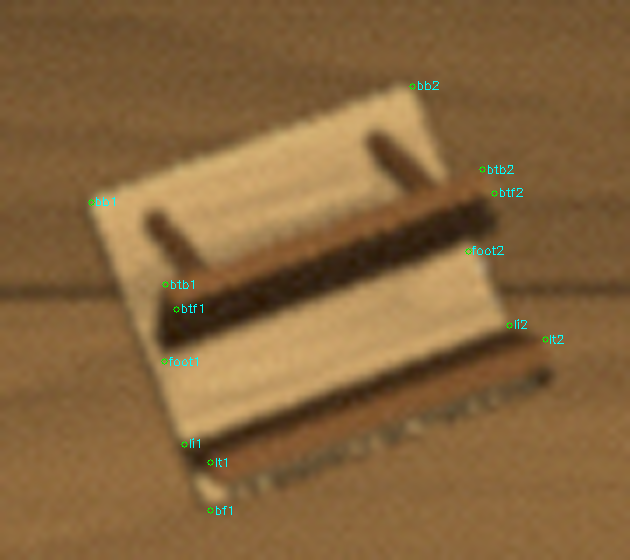

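View pics/ov_scene.png

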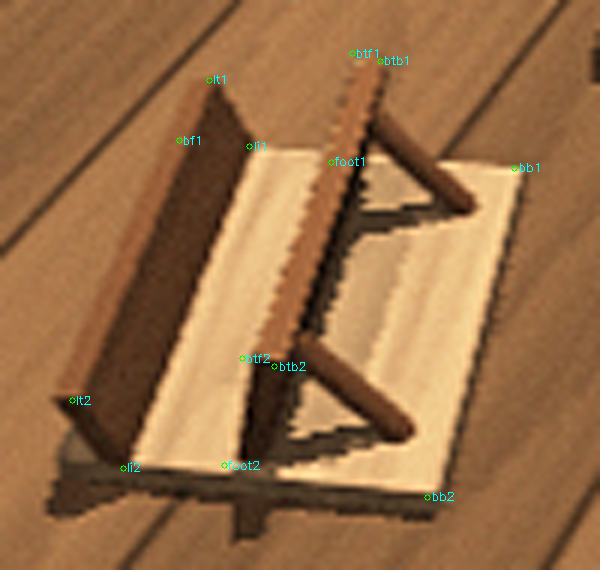

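View pics/sc3.png

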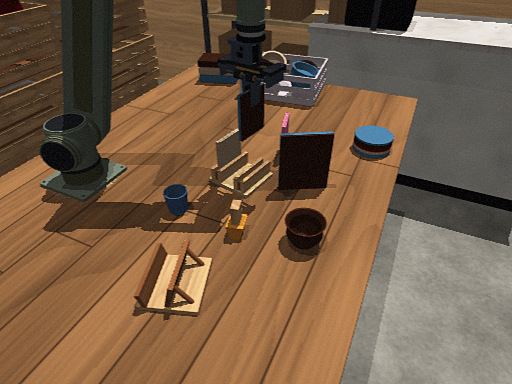

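```bash
cat >> h.py <<'E'
S=np.array([545.,-239.,15.]); YS=19.3
def seatR(y=YS):
    a=np.radians(y);l=np.radians(15);e=np.array([np.cos(a),np.sin(a),0]);k=np.array([0,0,1.])
    x=np.cos(l)*e-np.sin(l)*k; z=np.cos(l)*k+np.sin(l)*e; return np.c_[x,np.cross(z,x),z]
def tile_tcp(x,y,z,d=25.7): return S+seatR()@np.array([x,y,z+d])
E
python3 - <<'E'
from h import *
P=tile_tcp(-20,0,150);print(P);print(delta(P,toolR(19.3)),delta(P,toolR(19.3,15)))
E
```

```text
[ 569.68604797 -230.35506895  189.88954858]
(array([ 96.2, 111.6, 429.5]), array([-30.49,   0.08,   0.25])) (array([ 96.2, 111.6, 429.5]), array([-30.32,  -3.91, -14.39]))
```

```bash
python3 -m handwheel '{"gripper":[1,1,1,1,1],"offset":[[0,5,20],[0,12,48],[0,21,82],[0,30,116],[0,40,150]],"rot":[[0,0,0],[0,0,0],[0,0,0],[0,0,0],[0,0,0]]}'
python3 -m handwheel '{"gripper":[1,1,1,1,1],"offset":[[0,9,34],[0,18,68],[0,27,102],[0,36,136],[0,44,170]],"rot":[[0,0,0],[0,0,0],[0,0,0],[0,0,0],[0,0,0]]}'
python3 -m handwheel '{"gripper":[1,1,1,1,1],"offset":[[0,8,33],[0,15,60],[0,22,85],[0,28,108],[0,28,110]],"rot":[[-6,0,0],[-12,0,0],[-18,0,0],[-24,0,0],[-30.5,0,0]]}'
python3 - <<'E'
from h import *
P=tile_tcp(-20,0,150);print(P,curT()[:3,3]);print(delta(P,toolR(19.3,15)))
E
```

```text
time_s: 5.93
ee_pos: [554.1, 57.0, 286.1]
ee_rot: [-70.9, 89.8, -172.0]
force: [1.2, 0.5, -4.3]
gripper_width: 13.6
time_s: 6.35
ee_pos: [564.6, -118.6, 286.1]
ee_rot: [-91.0, 89.8, 167.8]
force: [0.4, -0.1, -4.6]
gripper_width: 14.0
time_s: 6.77
ee_pos: [570.8, -234.9, 285.3]
ee_rot: [-77.9, 89.8, -148.5]
force: [-0.3, -0.3, -4.5]
gripper_width: 13.7
[ 569.68604797 -230.35506895  189.88954858] [ 570.81552951 -234.85508085  285.33937128]
(array([95.4,  0.8, -4.7]), array([  0.1 ,   0.06, -14.78]))
```

```bash
python3 -m handwheel '{"gripper":[1,1,1,1,1],"offset":[[15,0.8,-4.7],[35,0.8,-4.7],[60,0.8,-4.7],[80,0.8,-4.7],[90,0.8,-4.7]],"rot":[[0,0,-4],[0,0,-8],[0,0,-12],[0,0,-14.8],[0,0,-14.8]]}'
python3 -m handwheel '{"gripper":[1,1,1],"offset":[[5.4,0,0],[5.4,0,0],[5.4,0,0]],"rot":[[0,0,0],[0,0,0],[0,0,0]]}'
python3 - <<'E'
from h import *
P=tile_tcp(-20,0,150);print(P,curT()[:3,3]);print(delta(P,toolR(19.3,15)))
for n in ('wrist','scene','top'):cv2.imwrite(f'pics/{n}4.png',grab_frame(n)[:,:,::-1])
s=cv2.imread('pics/scene4.png');cv2.imwrite('pics/s4c.png',cv2.resize(s[190:325,115:225],None,fx=4.4,fy=4.4,interpolation=cv2.INTER_CUBIC))
s=cv2.imread('pics/top4.png');cv2.imwrite('pics/t4c.png',cv2.resize(s[165:265,290:400],None,fx=6,fy=6,interpolation=cv2.INTER_CUBIC))
E
```

```text
time_s: 7.18
ee_pos: [570.5, -223.9, 191.9]
ee_rot: [-91.3, 74.8, -161.8]
force: [0.6, 0.1, -5.3]
gripper_width: 13.8
time_s: 7.43
ee_pos: [569.0, -226.6, 193.7]
ee_rot: [-89.8, 75.3, -160.5]
force: [0.2, -0.0, -4.1]
gripper_width: 13.5
[ 569.68604797 -230.35506895  189.88954858] [ 569.03762207 -226.56631636  193.70618304]
(array([3.9, 0.4, 3.8]), array([-0.04,  0.05, -0.29]))
```

View pics/s4c.png

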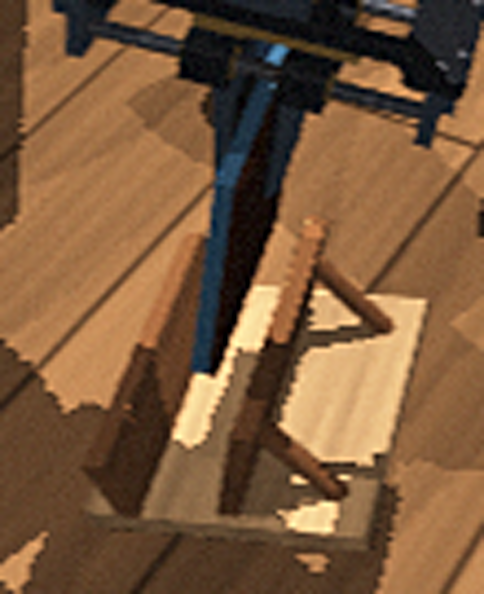

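View pics/wrist4.png

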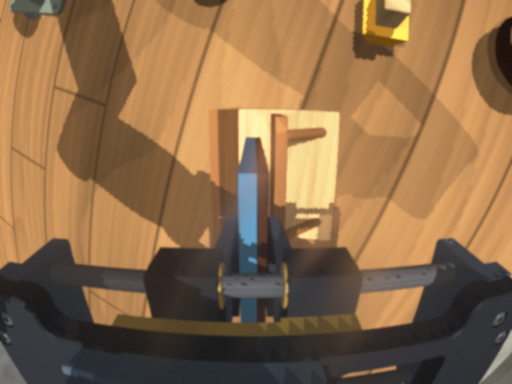

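```bash
python3 - <<'E'
import cv2
t=cv2.imread('pics/wrist4.png')
cv2.imwrite('pics/w4c.png',cv2.resize(t[100:240,210:350],None,fx=5,fy=5,interpolation=cv2.INTER_CUBIC))
E
```

```text
(no output)
```

View pics/w4c.png

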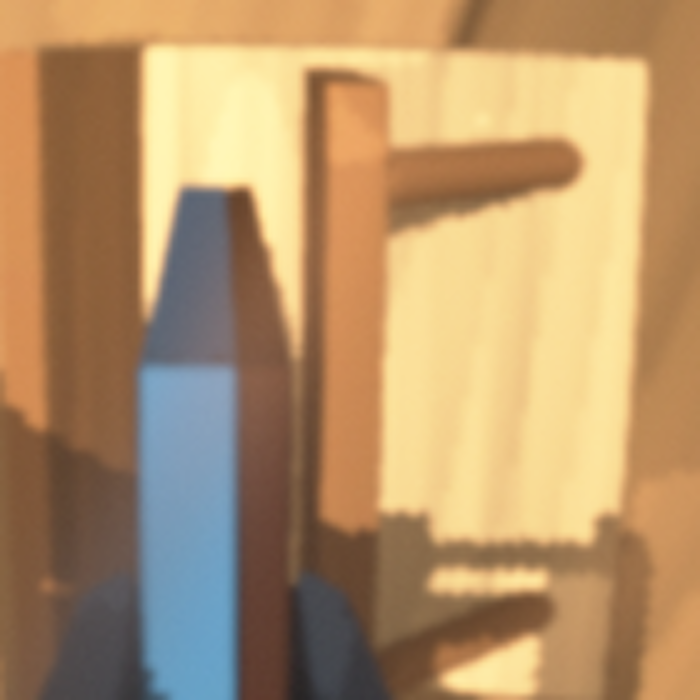

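```bash
python3 - <<'E'
from h import *
np.set_printoptions(precision=1,suppress=True)
T=curT(); c,s=np.cos(np.radians(YS)),np.sin(np.radians(YS))
def st(p): d=p-S; return np.array([c*d[0]+s*d[1],-s*d[0]+c*d[1],p[2]])
f=lambda x,y,z:st(wplane(210+x/5-.4,100+y/5-.4,z,T))
for n,q,e in [('li1',(142,45,15),(-38,80)),('li low',(133,470,15),(-38,0)),('bb1',(648,60,15),(80,80)),('bb lo',(620,540,15),(80,0)),('btf1',(325,80,84.5),(18.6,75)),('btb1',(388,85,81.4),(30.2,75)),('foot1',(304,70,15),(0,75)),('btf lo',(315,500,84.5),(18.6,0)),('btb lo',(378,500,81.4),(30.2,0)),('foot lo',(300,540,15),(0,0))]: print(n,f(*q),e)
# tile bottom corners
for q in [(182,188),(247,188)]: 
    p,d=wray(210+q[0]/5-.4,100+q[1]/5-.4,T); 
    # tile bottom plane: tool x = 96.3 + -> depth 140-44
    Ti=np.linalg.inv(T); pl=Ti[:3,:3]@p+Ti[:3,3]; dl=Ti[:3,:3]@d; print('tool frame', pl+dl*(95.7-pl[0])/dl[0])
for q in [(142,363),(290,363)]:
    p,d=wray(210+q[0]/5-.4,100+q[1]/5-.4,T); Ti=np.linalg.inv(T); pl=Ti[:3,:3]@p+Ti[:3,3]; dl=Ti[:3,:3]@d; print('tool frame top', pl+dl*(-44.3-pl[0])/dl[0])
E
```

```text
li1 [-37.2  79.8  15. ] (-38, 80)
li low [-40.9 -27.5  15. ] (-38, 0)
bb1 [82.1 79.5 15. ] (80, 80)
bb lo [ 82.6 -35.6  15. ] (80, 0)
btf1 [20.2 75.1 84.5] (18.6, 75)
btb1 [31.6 74.3 81.4] (30.2, 75)
foot1 [ 2.4 74.1 15. ] (0, 75)
btf lo [19.5 -7.5 84.5] (18.6, 0)
btb lo [31.7 -7.5 81.4] (30.2, 0)
foot lo [  2.9 -42.5  15. ] (0, 0)
tool frame [ 95.7  -5.4 -52.7]
tool frame [ 95.7   6.2 -52.7]
tool frame top [-44.3  -5.9 -53.8]
tool frame top [-44.3   7.1 -53.8]
```

```bash
sed -i 's/^S=np.*/S=np.array([546.2,-238.6,15.]); YS=19.3/' h.py
python3 -m handwheel '{"gripper":[1,1,1,1,1],"offset":[[15,0,5],[30,0,5],[45,0,5],[58,0,5],[65,0,5]],"rot":[[0,0,-0.3],[0,0,-0.3],[0,0,-0.3],[0,0,-0.3],[0,0,-0.3]]}'
python3 -m handwheel '{"gripper":[1,1,1],"offset":[[0,0,0],[0,0,0],[0,0,0]],"rot":[[0,0,0],[0,0,0],[0,0,0]]}'
cat >> h.py <<'E'
def tile_now(d=25.7):
    T=curT(); c=T[:3,3]+T[:3,:3]@np.array([d,.5,1.]); return seatR().T@(c-S)
E
python3 - <<'E'
from h import *
print(tile_now(),delta(tile_tcp(-7,0,70),toolR(19.3,15)),state()['force'])
s=grab_frame('scene')[:,:,::-1];cv2.imwrite('pics/s5c.png',cv2.resize(s[190:325,115:225],None,fx=4.4,fy=4.4,interpolation=cv2.INTER_CUBIC))
E
```

```text
time_s: 8.0
ee_pos: [554.4, -236.5, 129.7]
ee_rot: [-90.0, 74.9, -160.7]
force: [-0.1, 0.5, -4.7]
gripper_width: 14.2
time_s: 8.25
ee_pos: [556.1, -236.6, 131.2]
ee_rot: [-89.6, 75.0, -160.3]
force: [0.3, 0.2, -3.8]
gripper_width: 13.6
[-19.93102305  -2.43747723  89.14092832] (array([19.1, 13.4, -1.4]), array([-0.01,  0.1 , -0.03])) [ 0.33753695  0.16954116 -3.80319874]
```

View pics/s5c.png

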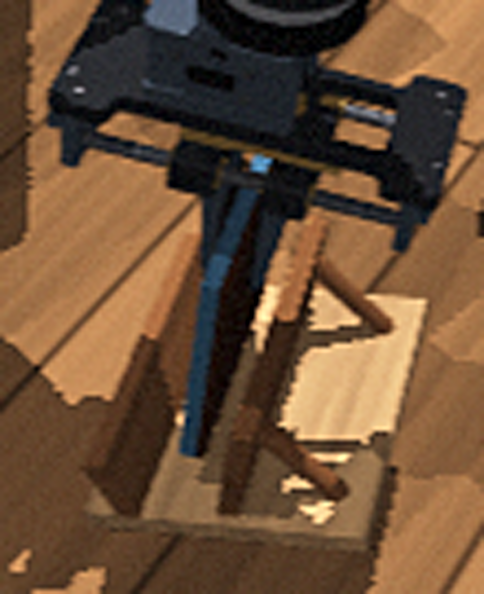

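```bash

python3 -m handwheel '{"gripper":[1,1,1,1,1],"offset":[[5,2,-1],[9,4,-2],[12,7,-2],[13,9,-2],[13,9,-2]],"rot":[[0,0,0],[0,0,0],[0,0,0],[0,0,0],[0,0,0]]}'
python3 -m handwheel '{"gripper":[1,1,1],"offset":[[0,1,0],[0,1,0],[0,1,0]],"rot":[[0,0,0],[0,0,0],[0,0,0]]}'
python3 - <<'E'
from h import *
print(tile_now(),delta(tile_tcp(-7,0,70),toolR(19.3,15)),state()['force'],state()['torque'])
E
```

```text
time_s: 8.72
ee_pos: [559.7, -232.3, 114.2]
ee_rot: [-90.1, 74.9, -160.8]
force: [0.3, 0.5, -4.3]
gripper_width: 13.8
time_s: 8.97
ee_pos: [560.6, -232.4, 114.9]
ee_rot: [-89.9, 74.9, -160.6]
force: [-0.3, -1.1, -4.4]
gripper_width: 14.2
[-10.25276619   0.0948575   74.84918796] (array([4.8, 3.7, 1.1]), array([0.01, 0.02, 0.09])) [-0.26383662 -1.10688419 -4.36614513] [ 0.1117473  -0.45984932 -0.03267898]
```

Now small steps towards the board, watching force.

```bash

python3 -m handwheel '{"gripper":[1,1,1],"offset":[[0.5,1,0],[1,2,0],[1,2,0]],"rot":[[0,0,0],[0,0,0],[0,0,0]]}'
python3 -m handwheel '{"gripper":[1,1,1],"offset":[[0.5,0.5,0],[1,1,0],[1,1,0]],"rot":[[0,0,0],[0,0,0],[0,0,0]]}'
python3 - <<'E'
from h import *
print(tile_now(),state()['force'],state()['torque'])
E
```

```text
time_s: 9.22
ee_pos: [562.2, -231.7, 113.1]
ee_rot: [-90.0, 74.9, -160.7]
force: [-0.2, 0.2, -4.5]
gripper_width: 13.9
time_s: 9.47
ee_pos: [562.7, -231.5, 111.9]
ee_rot: [-90.0, 74.9, -160.7]
force: [-0.2, 0.2, -4.7]
gripper_width: 13.9
[-7.32904422  0.27135128 72.49754092] [-0.20079131  0.20504643 -4.71058904] [ 0.13188973 -0.45580175  0.01509483]
```

```bash

python3 -m handwheel '{"gripper":[1,1,1],"offset":[[0.8,0.5,0],[0.8,0.5,0],[0.8,0.5,0]],"rot":[[0,0,0],[0,0,0],[0,0,0]]}'
python3 -m handwheel '{"gripper":[1,1,1],"offset":[[0.7,0.5,0],[0.7,0.5,0],[0.7,0.5,0]],"rot":[[0,0,0],[0,0,0],[0,0,0]]}'
python3 -m handwheel '{"gripper":[1,1,1],"offset":[[0.7,0,0],[0.7,0,0],[0.7,0,0]],"rot":[[0,0,0],[0,0,0],[0,0,0]]}'
python3 - <<'E'
from h import *
print(tile_now(),state()['force'],state()['torque'])
s=grab_frame('scene')[:,:,::-1];cv2.imwrite('pics/s6c.png',cv2.resize(s[190:325,115:225],None,fx=4.4,fy=4.4,interpolation=cv2.INTER_CUBIC))
s=grab_frame('wrist')[:,:,::-1];cv2.imwrite('pics/w6c.png',cv2.resize(s[100:240,210:350],None,fx=5,fy=5,interpolation=cv2.INTER_CUBIC))
E
```

```text
time_s: 9.72
ee_pos: [562.9, -231.4, 111.1]
ee_rot: [-90.0, 74.9, -160.7]
force: [0.5, 0.4, -4.8]
gripper_width: 13.6
time_s: 9.97
ee_pos: [562.9, -231.5, 110.3]
ee_rot: [-90.0, 74.9, -160.7]
force: [-0.9, -1.2, -4.3]
gripper_width: 13.7
time_s: 10.22
ee_pos: [562.7, -231.5, 109.6]
ee_rot: [-90.0, 74.9, -160.7]
force: [-1.7, -1.6, -4.0]
gripper_width: 13.6
[-6.70937483  0.19811264 70.34039425] [-1.67110299 -1.62584271 -4.01404875] [-0.06202934 -0.15506012 -0.02617156]
```

View pics/w6c.png

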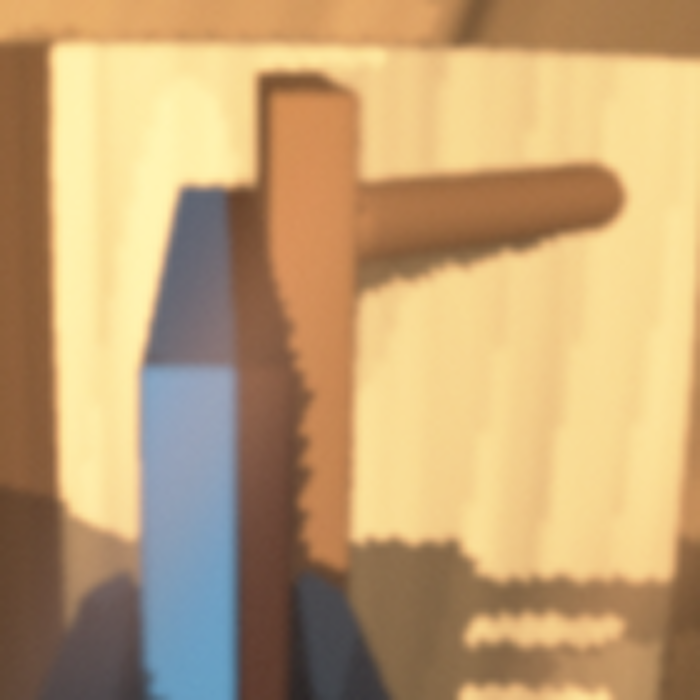

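View pics/s6c.png

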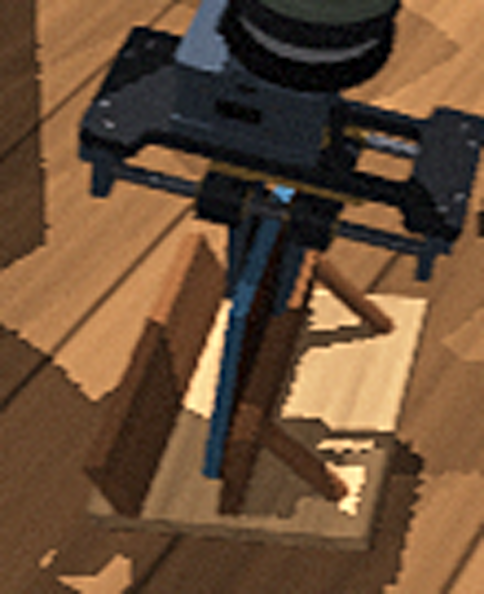

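```bash

python3 -m handwheel '{"gripper":[1,1,1],"offset":[[0.7,0,0],[0.7,0,0],[0.7,0,0]],"rot":[[0,0,0],[0,0,0],[0,0,0]]}'
python3 -m handwheel '{"gripper":[1,1,1],"offset":[[0.7,0,0],[0.7,0,0],[0.7,0,0]],"rot":[[0,0,0],[0,0,0],[0,0,0]]}'
python3 - <<'E'
from h import *
print(tile_now(),state()['force'],state()['torque'])
E
```

```text
time_s: 10.57
ee_pos: [562.6, -231.6, 109.1]
ee_rot: [-90.0, 74.9, -160.7]
force: [-2.2, -0.4, -2.3]
gripper_width: 13.9
time_s: 10.82
ee_pos: [562.6, -231.6, 109.0]
ee_rot: [-89.9, 74.9, -160.6]
force: [-1.4, -0.3, 2.2]
gripper_width: 14.0
[-6.68423311  0.14415185 69.72947522] [-1.43805397 -0.29194098  2.16950859] [ 0.00238485  0.53035053 -0.1586243 ]
```

```bash

python3 -m handwheel '{"gripper":[0.75,0.7,0.65,0.6,0.6],"offset":[[0,0,0],[0,0,0],[0,0,0],[0,0,0],[0,0,0]],"rot":[[0,0,0],[0,0,0],[0,0,0],[0,0,0],[0,0,0]]}'
python3 -m handwheel '{"gripper":[0.5,0.5,0.5,0.5,0.5],"offset":[[0,0,0],[0,0,0],[-4,0,0],[-10,0,0],[-20,0,0]],"rot":[[0,0,0],[0,0,0],[0,0,0],[0,0,0],[0,0,0]]}'
python3 -m handwheel '{"gripper":[0.5,0.5,0.5,0.5,0.5],"offset":[[-20,0,0],[-45,0,0],[-75,0,0],[-110,0,0],[-130,0,0]],"rot":[[0,0,0],[0,0,0],[0,0,0],[0,0,0],[0,0,0]]}'
python3 - <<'E'
from h import *
print(state()['force'])
s=grab_frame('scene')[:,:,::-1];cv2.imwrite('pics/s7c.png',cv2.resize(s[190:325,115:225],None,fx=4.4,fy=4.4,interpolation=cv2.INTER_CUBIC))
s=grab_frame('wrist')[:,:,::-1];cv2.imwrite('pics/w7.png',s)
np.save('T7.npy',curT())
E
```

```text
time_s: 11.23
ee_pos: [563.1, -231.5, 108.2]
ee_rot: [-89.9, 74.9, -160.6]
force: [-0.3, 0.1, 0.1]
gripper_width: 36.4
time_s: 11.65
ee_pos: [567.3, -229.7, 127.7]
ee_rot: [-90.2, 74.8, -160.9]
force: [1.2, 0.7, -0.3]
gripper_width: 45.4
time_s: 12.07
ee_pos: [601.3, -218.5, 258.0]
ee_rot: [-89.2, 75.2, -159.9]
force: [0.0, -0.4, 0.5]
gripper_width: 45.5
[ 0.00926272 -0.36003882  0.490366  ]
```

View pics/w7.png

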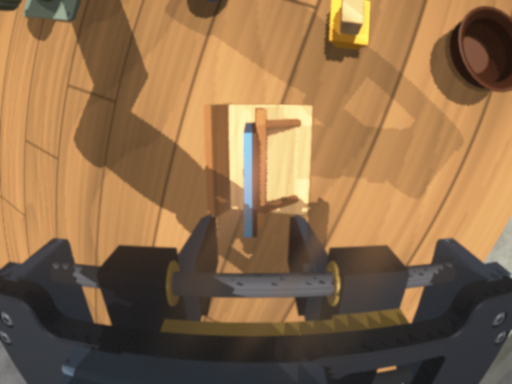

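View pics/s7c.png

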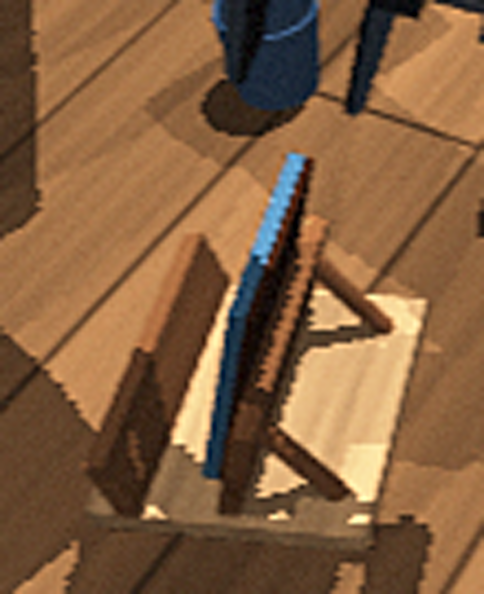

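```bash
python3 - <<'E'
from h import *
T=np.load('T7.npy')
t=cv2.imread('pics/w7.png'); k=5;o=(195,95)
im=cv2.resize(t[95:245,195:325],None,fx=k,fy=k,interpolation=cv2.INTER_CUBIC)[:600]
for p in [(-14,55,140),(0,55,140),(-14,-55,140),(0,-55,140),(0,75,72),(12,75,72),(0,75,0)]:
    q=(wproj(S+seatR()@np.array(p,float),T)-o+.5)*k; print(p,q.round()); cv2.circle(im,tuple(int(v) for v in q),3,(0,255,0),1)
cv2.imwrite('pics/w7c.png',im)
E
```

```text
(-14, 55, 140) [239. 191.]
(0, 55, 140) [314. 190.]
(-14, -55, 140) [245. 719.]
(0, -55, 140) [312. 719.]
(0, 75, 72) [307.  74.]
(12, 75, 72) [359.  75.]
(0, 75, 0) [303.  67.]
```

View pics/w7c.png

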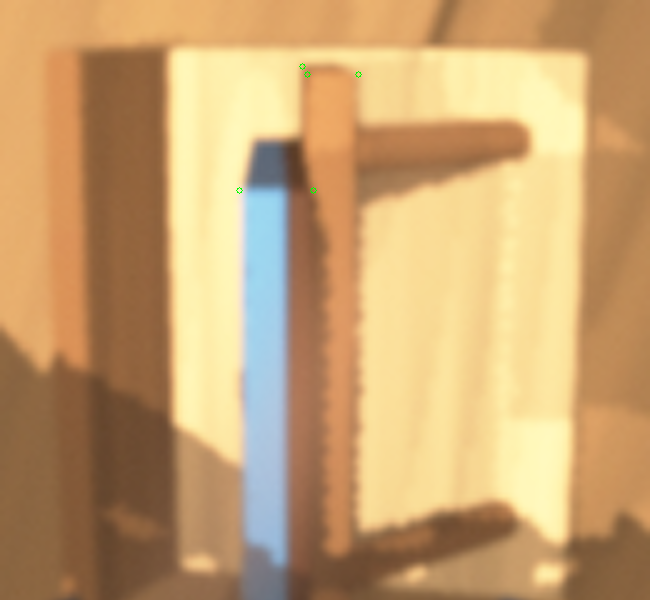

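```bash
python3 - <<'E'
from h import *
print(curT()[:3,3],delta([601,-14,230],toolR(-71)),delta([601,-14,230],toolR(19.3)), state()['qpos'])
print(plane('top',260,143,75),plane('top',273,267,70))
E
```

```text
[ 602.17344374 -218.72123138  258.41694939] (array([   9.5,   71.5, -193.7]), array([89.78, 11.79, 11.17])) (array([   9.5,   71.5, -193.7]), array([1.000e-02, 3.600e-01, 1.462e+01])) [-16.41520584  29.91686979  66.27569536  -8.80320578  95.49403375
 -35.67375733]
[777.63729114  30.55282233  75.        ] [391.55443526  -3.53688558  70.        ]
```

```bash

python3 -m handwheel '{"gripper":[0.3,0,0,0,0],"offset":[[0,8,-22],[0,20,-55],[0,34,-93],[0,48,-130],[0,61,-166]],"rot":[[0,0,4],[0,0,8],[0,0,12],[0,0,14.6],[0,0,14.6]]}'
python3 -m handwheel '{"gripper":[0,0,0,0,0],"offset":[[10,4,-15],[10,8,-28],[10,8,-28],[10,8,-28],[10,8,-28]],"rot":[[7,0,0],[14,0,0],[21,0,0],[28,0,0],[35,0,0]]}'
python3 -m handwheel '{"gripper":[0,0,0,0,0],"offset":[[0,0,0],[0,0,0],[0,0,0],[0,0,0],[0,0,0]],"rot":[[7,0,0],[14,0,0],[21,0,0],[28,0,0],[35,0,0]]}'
python3 -m handwheel '{"gripper":[0,0,0,0,0],"offset":[[0,0,0],[0,0,0],[0,0,0],[0,0,0],[0,0,0]],"rot":[[7,0,0],[14,0,0],[20,0,0],[20,0,0],[20,0,0]]}'
python3 - <<'E'
from h import *
print(curT()[:3,3],delta([601,-14,230],toolR(-71)))
T=curT();np.save('T8.npy',T)
s=grab_frame('wrist')[:,:,::-1];cv2.imwrite('pics/w8.png',s)
E
```

```text
time_s: 12.58
ee_pos: [597.9, -41.6, 237.5]
ee_rot: [-93.3, 89.5, -164.1]
force: [0.4, -0.1, 0.4]
gripper_width: 76.2
time_s: 13.0
ee_pos: [597.8, -12.9, 226.6]
ee_rot: [-56.8, 89.4, -162.7]
force: [0.2, 0.0, -0.2]
gripper_width: 91.3
time_s: 13.42
ee_pos: [597.8, -13.4, 226.6]
ee_rot: [-22.0, 89.4, -163.0]
force: [0.7, 0.4, -0.3]
gripper_width: 91.2
time_s: 13.83
ee_pos: [598.0, -13.4, 226.7]
ee_rot: [-1.7, 89.4, -162.3]
force: [0.1, 0.6, 0.1]
gripper_width: 91.2
[598.02177728 -13.44718696 226.74110469] (array([-3.3,  1.5, -2.6]), array([0.47, 0.56, 0.01]))
```

View pics/w8.png

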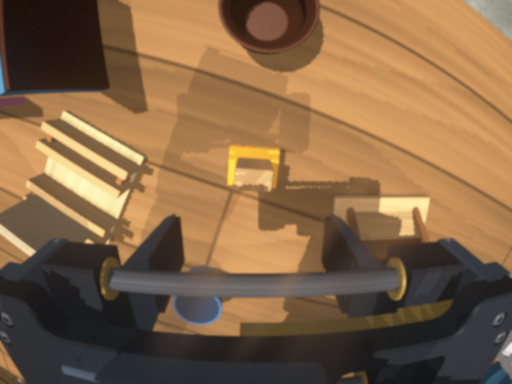

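```bash
python3 - <<'E'
import cv2
t=cv2.imread('pics/w8.png')
cv2.imwrite('pics/w8c.png',cv2.resize(t[135:200,215:295],None,fx=8,fy=8,interpolation=cv2.INTER_CUBIC))
E
```

```text
(no output)
```

View pics/w8c.png

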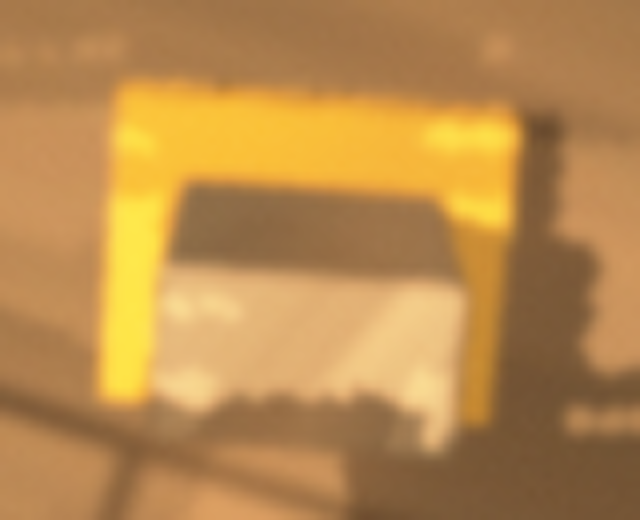

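```bash
python3 - <<'E'
from h import *
np.set_printoptions(precision=1,suppress=True)
T=np.load('T8.npy')
f=lambda x,y,z:wplane(215+x/8-.4,135+y/8-.4,z,T)
for z,Q in ((104,[(163,265),(467,278),(450,453),(150,438)]),(42,[(115,85),(522,110),(492,425),(100,405)])):
    A=[f(*q,z) for q in Q]
    for p in A: print(p)
    print('mean',np.mean(A,0),np.linalg.norm(A[0]-A[1]),np.linalg.norm(A[3]-A[2]),np.linalg.norm(A[1]-A[2]),np.linalg.norm(A[0]-A[3]),'yaw',[np.degrees(np.arctan2(*(a-b)[[1,0]])) for a,b in ((A[1],A[0]),(A[2],A[3]))])
E
```

```text
[610.1   8.7 104. ]
[621.4 -28.1 104. ]
[598.9 -34.2 104. ]
[587.9   3.  104. ]
mean [604.6 -12.6 104. ] 38.498066450043325 38.817204525247156 23.323295060608938 22.99647714478756 yaw [np.float64(-73.05605522486304), np.float64(-73.55692981880536)]
[619.4  23.2  42. ]
[636.2 -36.   42. ]
[588.1 -49.2  42. ]
[570.8   9.6  42. ]
mean [603.6 -13.1  42. ] 61.50805149285659 61.2749866822163 49.914011040636154 50.42349671988859 yaw [np.float64(-74.08576286901716), np.float64(-73.6078304056627)]
```

```bash
python3 - <<'E'
from h import *
print(delta([604.1,-12.8,60],toolR(-73.6)))
E
```

```text
(array([166.8,   1.4,  -7.4]), array([ 3.06,  0.55, -0.  ]))
```

```bash

python3 -m handwheel '{"gripper":[0,0,0,0,0],"offset":[[20,1.4,-7.4],[55,1.4,-7.4],[90,1.4,-7.4],[125,1.4,-7.4],[145,1.4,-7.4]],"rot":[[3,0.5,0],[3,0.5,0],[3,0.5,0],[3,0.5,0],[3,0.5,0]]}'
python3 -m handwheel '{"gripper":[0,0.2,0.3,0.3,0.3],"offset":[[12,0,0],[20,0,0],[21,0,0],[21,0,0],[21,0,0]],"rot":[[0,0,0],[0,0,0],[0,0,0],[0,0,0],[0,0,0]]}'
python3 - <<'E'
from h import *
print(delta([604.1,-12.8,60],toolR(-73.6)),state()['force'])
E
```

```text
time_s: 14.3
ee_pos: [602.2, -12.7, 78.2]
ee_rot: [-15.5, 89.7, -179.1]
force: [-0.7, -0.0, 0.3]
gripper_width: 91.4
time_s: 14.72
ee_pos: [605.6, -12.8, 62.2]
ee_rot: [154.3, 89.9, -9.3]
force: [0.2, -0.7, 0.4]
gripper_width: 67.1
(array([ 2.2, -0.4,  1.5]), array([-0.06, -0.12, -0.06])) [ 0.22405685 -0.72189003  0.40331923]
```

```bash

python3 -m handwheel '{"gripper":[0.3,0.4,1,1,1],"offset":[[1.5,-0.4,1.5],[1.5,-0.4,1.5],[1.5,-0.4,1.5],[1.5,-0.4,1.5],[1.5,-0.4,1.5]],"rot":[[0,0,0],[0,0,0],[0,0,0],[0,0,0],[0,0,0]]}' 50
python3 -m handwheel '{"gripper":[1,1,1,1,1],"offset":[[0,0,0],[0,0,0],[0,0,0],[0,0,0],[0,0,0]],"rot":[[0,0,0],[0,0,0],[0,0,0],[0,0,0],[0,0,0]]}'
python3 - <<'E'
from h import *
print(delta([604.1,-12.8,60],toolR(-73.6)),state()['force'])
E
```

```text
time_s: 15.13
ee_pos: [603.3, -12.7, 59.9]
ee_rot: [148.3, 90.0, -15.4]
force: [0.2, 0.3, -0.9]
gripper_width: 40.1
time_s: 15.55
ee_pos: [603.3, -12.8, 59.9]
ee_rot: [133.3, 90.0, -30.4]
force: [-1.0, 0.1, 3.6]
gripper_width: 39.8
(array([-0.1,  0.3, -0.8]), array([-0.09, -0.02, -0.02])) [-1.03445539  0.08605182  3.58394784]
```

```bash

python3 -m handwheel '{"gripper":[1,1,1,1,1],"offset":[[-15,0,0],[-50,0,0],[-90,0,0],[-130,0,0],[-165,0,0]],"rot":[[0,0,0],[0,0,0],[0,0,0],[0,0,0],[0,0,0]]}'
python3 -m handwheel '{"gripper":[1,1,1,1],"offset":[[-15,0,0],[-20,0,0],[-20,0,0],[-20,0,0]],"rot":[[0,0,0],[0,0,0],[0,0,0],[0,0,0]]}'
python3 - <<'E'
from h import *
a=np.radians(YS);e=np.array([np.cos(a),np.sin(a),0]); C=S-26.4*e; print('channel',C)
P=C+[0,0,225]; P=P-.8*e*1; print(curT()[:3,3],delta(P,toolR(-70.7)))
E
```

```text
time_s: 15.97
ee_pos: [603.1, -12.8, 226.3]
ee_rot: [117.9, 90.0, -45.8]
force: [0.5, 0.1, -1.8]
gripper_width: 39.9
time_s: 16.3
ee_pos: [602.2, -12.8, 242.6]
ee_rot: [-12.3, 89.8, -176.0]
force: [0.1, 0.4, -1.7]
gripper_width: 40.1
channel [ 521.28365488 -247.32557997   15.        ]
[602.22970837 -12.75760295 242.59514253] (array([  2.9, 202.4, 144.3]), array([-2.99,  0.19,  0.05]))
```

```bash

python3 -m handwheel '{"gripper":[1,1,1,1,1],"offset":[[0,20,14],[0,50,36],[0,82,58],[0,114,81],[0,140,100]],"rot":[[-3,0,0],[-3,0,0],[-3,0,0],[-3,0,0],[-3,0,0]]}'
python3 -m handwheel '{"gripper":[1,1,1,1,1],"offset":[[0,25,15],[0,48,28],[0,65,39],[0,67,39],[0,67,39]],"rot":[[0,0,0],[0,0,0],[0,0,0],[0,0,0],[0,0,0]]}'
python3 - <<'E'
from h import *
a=np.radians(YS);e=np.array([np.cos(a),np.sin(a),0]); C=S-26.4*e
P=C+[0,0,225]-.8*e*1; print(curT()[:3,3],delta(P,toolR(-70.7)))
T=curT();np.save('T9.npy',T)
s=grab_frame('wrist')[:,:,::-1];cv2.imwrite('pics/w9.png',s)
E
```

```text
time_s: 16.72
ee_pos: [544.3, -176.9, 241.7]
ee_rot: [-25.6, 89.7, 173.7]
force: [0.4, 0.3, -1.3]
gripper_width: 39.8
time_s: 17.13
ee_pos: [530.8, -251.9, 242.0]
ee_rot: [-46.9, 89.7, 152.3]
force: [-0.3, -0.3, -2.2]
gripper_width: 39.5
[ 530.78694079 -251.86330909  242.00974899] (array([ 2.1, -7.4,  8.3]), array([-0.12,  0.18,  0.19]))
```

View pics/w9.png

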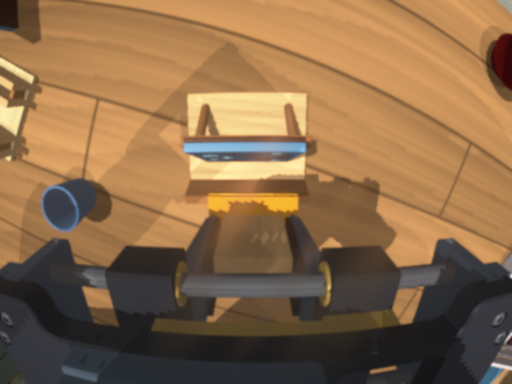

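```bash

python3 -m handwheel '{"gripper":[1,1,1,1,1],"offset":[[0,-7.4,8.3],[20,-7.4,8.3],[45,-7.4,8.3],[70,-7.4,8.3],[85,-7.4,8.3]],"rot":[[0,0.2,0.2],[0,0.2,0.2],[0,0.2,0.2],[0,0.2,0.2],[0,0.2,0.2]]}'
python3 -m handwheel '{"gripper":[1,1,1],"offset":[[5,0,0],[5,0,0],[5,0,0]],"rot":[[0,0,0],[0,0,0],[0,0,0]]}'
python3 - <<'E'
from h import *
a=np.radians(YS);e=np.array([np.cos(a),np.sin(a),0]); C=S-26.4*e
P=C+[0,0,68]-.8*e*1; print(curT()[:3,3],delta(P,toolR(-70.7)))
T=curT();np.save('T10.npy',T)
s=grab_frame('wrist')[:,:,::-1];cv2.imwrite('pics/w10.png',s)
s=grab_frame('scene')[:,:,::-1];cv2.imwrite('pics/s10c.png',cv2.resize(s[190:325,115:225],None,fx=4.4,fy=4.4,interpolation=cv2.INTER_CUBIC))
E
```

```text
time_s: 17.6
ee_pos: [520.2, -244.6, 156.3]
ee_rot: [-102.1, 90.0, 97.3]
force: [0.0, 0.2, -1.5]
gripper_width: 39.5
time_s: 17.85
ee_pos: [522.2, -246.5, 154.9]
ee_rot: [134.7, 89.7, -26.0]
force: [-0.3, -0.1, -1.3]
gripper_width: 39.9
[ 522.18082771 -246.49366563  154.94771129] (array([71.9,  0.2,  2.2]), array([ 0.07, -0.22, -0.22]))
```

View pics/w10.png

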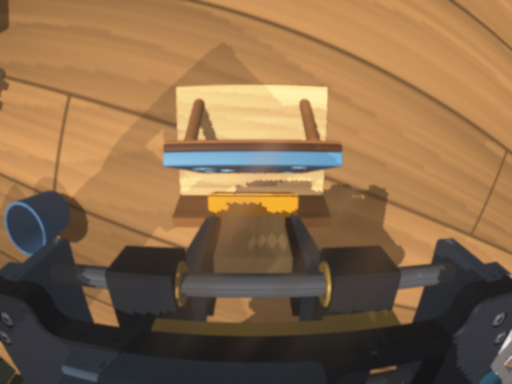

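View pics/s10c.png

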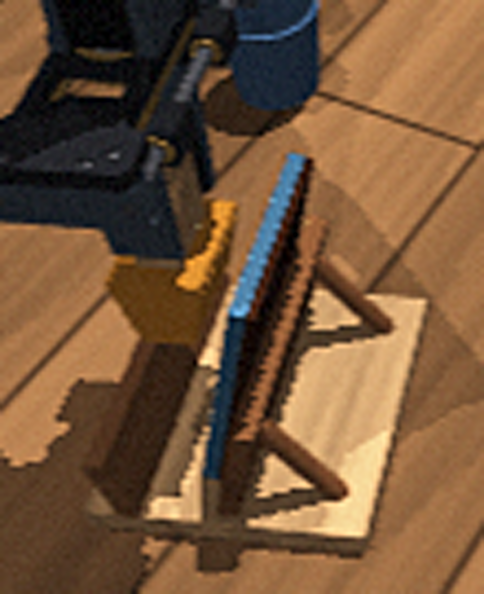

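```bash

python3 -m handwheel '{"gripper":[1,1,1,1,1],"offset":[[10,0,2],[25,0,2],[40,0,2],[50,0,2],[53,0,2]],"rot":[[0,-0.2,-0.2],[0,-0.2,-0.2],[0,-0.2,-0.2],[0,-0.2,-0.2],[0,-0.2,-0.2]]}'
python3 -m handwheel '{"gripper":[1,1,1],"offset":[[5,0,0],[5,0,0],[5,0,0]],"rot":[[0,0,0],[0,0,0],[0,0,0]]}'
python3 - <<'E'
from h import *
a=np.radians(YS);e=np.array([np.cos(a),np.sin(a),0]); C=S-26.4*e
P=C+[0,0,68]-.8*e*1; print(curT()[:3,3],delta(P,toolR(-70.7)),state()['force'])
s=grab_frame('scene')[:,:,::-1];cv2.imwrite('pics/s11c.png',cv2.resize(s[190:325,115:225],None,fx=4.4,fy=4.4,interpolation=cv2.INTER_CUBIC))
E
```

```text
time_s: 18.37
ee_pos: [519.0, -247.5, 99.9]
ee_rot: [-41.9, 89.8, 157.4]
force: [-0.7, -0.0, -1.3]
gripper_width: 39.8
time_s: 18.62
ee_pos: [520.3, -248.1, 97.0]
ee_rot: [122.2, 89.9, -38.5]
force: [-0.4, 0.1, -1.0]
gripper_width: 39.4
[ 520.29601218 -248.07617004   97.00506771] (array([14. , -0.4, -0.4]), array([ 0.01, -0.03, -0.05])) [-0.44439393  0.07119282 -1.03358512]
```

View pics/s11c.png

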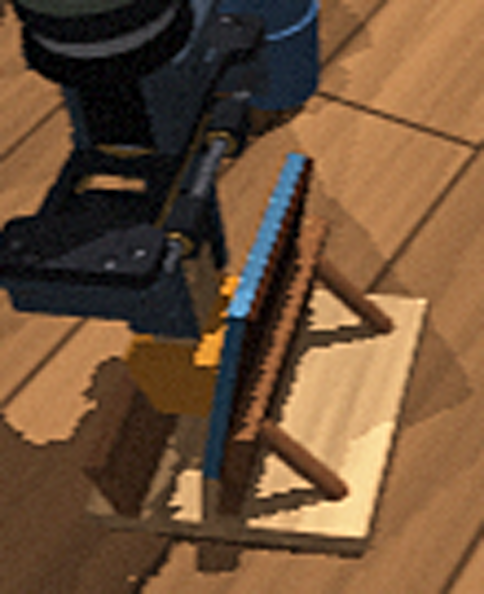

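```bash

python3 -m handwheel '{"gripper":[1,1,1,1],"offset":[[4,0,0],[8,0,0],[9,0,0],[9,0,0]],"rot":[[0,0,0],[0,0,0],[0,0,0],[0,0,0]]}' 60
python3 -m handwheel '{"gripper":[1,1,1],"offset":[[1,0,0],[2,0,0],[2,0,0]],"rot":[[0,0,0],[0,0,0],[0,0,0]]}'
python3 -m handwheel '{"gripper":[1,1,1],"offset":[[1,0,0],[2,0,0],[2,0,0]],"rot":[[0,0,0],[0,0,0],[0,0,0]]}'
```

```text
time_s: 19.0
ee_pos: [519.8, -247.8, 87.3]
ee_rot: [-22.6, 90.0, 176.8]
force: [0.6, -0.3, -1.8]
gripper_width: 39.7
time_s: 19.25
ee_pos: [520.2, -247.9, 85.6]
ee_rot: [130.4, 90.0, -30.3]
force: [0.4, -0.6, -2.1]
gripper_width: 39.9
time_s: 19.5
ee_pos: [520.7, -248.0, 83.8]
ee_rot: [140.8, 89.9, -19.9]
force: [1.6, 0.3, -1.2]
gripper_width: 39.6
```

```bash

python3 -m handwheel '{"gripper":[1,1,1],"offset":[[1,0,0],[1.5,0,0],[1.5,0,0]],"rot":[[0,0,0],[0,0,0],[0,0,0]]}'
python3 -m handwheel '{"gripper":[1,1,1],"offset":[[1,0,0],[1.5,0,0],[1.5,0,0]],"rot":[[0,0,0],[0,0,0],[0,0,0]]}'
python3 -c "
from workcell import *
s=state();print(s['force'],s['torque'],s['ee_pos'])"
```

```text
time_s: 19.75
ee_pos: [521.0, -248.0, 82.6]
ee_rot: [141.0, 89.9, -19.7]
force: [3.5, 1.0, 1.6]
gripper_width: 39.8
time_s: 20.0
ee_pos: [521.0, -248.0, 82.3]
ee_rot: [136.6, 89.8, -24.0]
force: [2.2, 2.7, 8.0]
gripper_width: 39.6
[2.18498929 2.71052179 8.03253578] [ 0.50956896 -0.32962553  0.32920181] [ 521.03337199 -248.03902495   82.25069971]
```

```bash

python3 -m handwheel '{"gripper":[1,1,1,1],"offset":[[1,0,0],[2,0,0],[3,0,0],[3,0,0]],"rot":[[0,0,0],[0,0,0],[0,0,0],[0,0,0]]}'
python3 -m handwheel '{"gripper":[1,1,1,1],"offset":[[1,0,0],[2,0,0],[3,0,0],[3,0,0]],"rot":[[0,0,0],[0,0,0],[0,0,0],[0,0,0]]}'
python3 -c "
from workcell import *
s=state();print(s['force'],s['torque'],s['ee_pos'])"
```

```text
time_s: 20.33
ee_pos: [521.1, -248.1, 81.9]
ee_rot: [130.8, 89.8, -29.8]
force: [-1.0, 3.8, 22.6]
gripper_width: 39.6
time_s: 20.67
ee_pos: [521.2, -248.1, 81.8]
ee_rot: [131.6, 89.7, -29.0]
force: [-6.5, 6.0, 39.7]
gripper_width: 39.7
[-6.46825014  5.95807929 39.68517795] [1.69245867 1.60239689 0.88171569] [ 521.1810387  -248.14610119   81.77002699]
```

```bash

python3 -m handwheel '{"gripper":[1,1,1,1,1],"offset":[[1,0,0],[2,0,0],[3,0,0],[3,0,0],[3,0,0]],"rot":[[0,0,0],[0,0,0],[0,0,0],[0,0,0],[0,0,0]]}'
python3 - <<'E'
from h import *
s=state();print(s['force'],s['torque'],s['ee_pos'])
s=grab_frame('scene')[:,:,::-1];cv2.imwrite('pics/s12c.png',cv2.resize(s[190:325,115:225],None,fx=4.4,fy=4.4,interpolation=cv2.INTER_CUBIC))
cv2.imwrite('pics/w12.png',grab_frame('wrist')[:,:,::-1])
E
```

```text
time_s: 21.08
ee_pos: [521.3, -248.2, 81.7]
ee_rot: [133.4, 89.6, -27.2]
force: [-10.6, 7.8, 55.9]
gripper_width: 39.8
[-10.61424728   7.79804802  55.88049399] [2.23603636 2.58949394 0.74400259] [ 521.26324834 -248.1690048    81.72927724]
```

View pics/s12c.png

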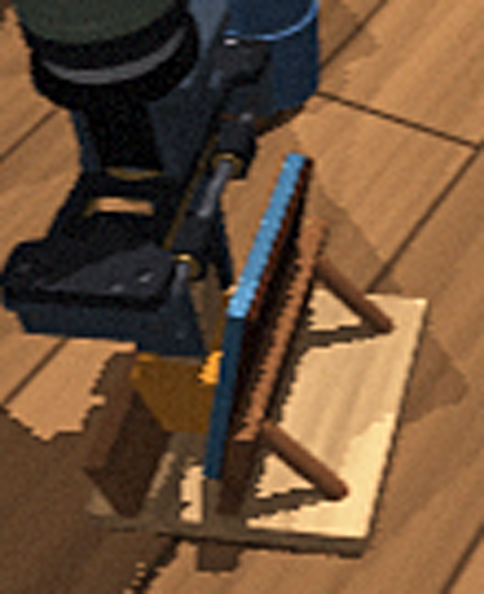

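View pics/w12.png

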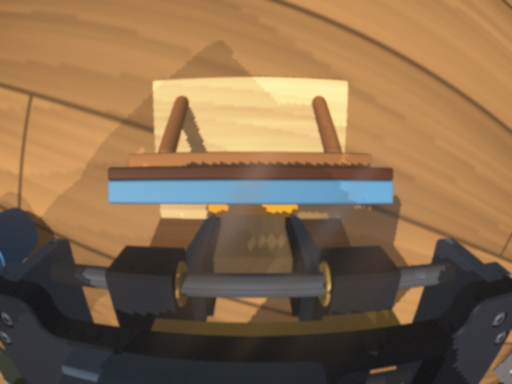

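```bash

python3 -m handwheel '{"gripper":[1,1,1,1,1],"offset":[[-2,0,0],[-4,0,0],[-6,0,0],[-8,0,0],[-8,0,0]],"rot":[[0,0,0],[0,0,0],[0,0,0],[0,0,0],[0,0,0]]}'
python3 -m handwheel '{"gripper":[0.5,0.45,0.4,0.35,0.3],"offset":[[0,0,0],[0,0,0],[0,0,0],[0,0,0],[0,0,0]],"rot":[[0,0,0],[0,0,0],[0,0,0],[0,0,0],[0,0,0]]}'
python3 -c "
from h import *
s=state();print(s['force'],s['torque'],s['ee_pos']);cv2.imwrite('pics/w13.png',grab_frame('wrist')[:,:,::-1])"
```

```text
time_s: 21.6
ee_pos: [521.2, -248.1, 81.8]
ee_rot: [129.7, 89.8, -30.9]
force: [1.5, 3.8, 12.8]
gripper_width: 40.0
time_s: 22.02
ee_pos: [519.3, -247.9, 78.9]
ee_rot: [-30.1, 89.9, 169.2]
force: [0.7, 0.6, 0.3]
gripper_width: 62.5
[0.65902356 0.56070483 0.27303535] [ 0.04650756  0.0292929  -0.02187473] [ 519.30236369 -247.85144421   78.9100426 ]
```

View pics/w13.png

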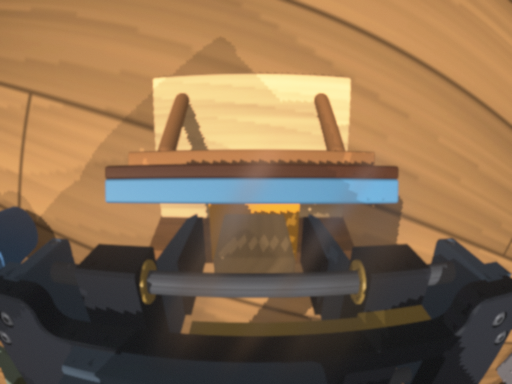

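```bash

python3 -m handwheel '{"gripper":[0.3,0.3,0.3,0.3,0.3],"offset":[[-10,0,0],[-30,0,0],[-60,0,0],[-95,0,0],[-130,0,0]],"rot":[[0,0,0],[0,0,0],[0,0,0],[0,0,0],[0,0,0]]}'
python3 -m handwheel '{"gripper":[0.3,0.3,0.3,0.3,0.3],"offset":[[-30,0,0],[-40,0,0],[-40,0,0],[-40,0,0],[-40,0,0]],"rot":[[0,0,0],[0,0,0],[0,0,0],[0,0,0],[0,0,0]]}'
python3 - <<'E'
from h import *
T=curT();np.save('T14.npy',T)
w=grab_frame('wrist')[:,:,::-1]; cv2.imwrite('pics/w14.png',w)
cv2.imwrite('pics/w14c.png',cv2.resize(w[80:280,150:340],None,fx=3,fy=3,interpolation=cv2.INTER_CUBIC))
s=grab_frame('scene')[:,:,::-1];cv2.imwrite('pics/scene14.png',s);cv2.imwrite('pics/s14c.png',cv2.resize(s[190:325,115:225],None,fx=4.4,fy=4.4,interpolation=cv2.INTER_CUBIC))
E
```

```text
time_s: 22.48
ee_pos: [519.5, -247.7, 211.4]
ee_rot: [-22.8, 90.0, 176.5]
force: [0.4, 0.8, 0.3]
gripper_width: 63.8
time_s: 22.9
ee_pos: [518.9, -247.4, 247.6]
ee_rot: [-42.1, 89.8, 157.2]
force: [-0.0, -0.0, -0.6]
gripper_width: 63.6
```

View pics/w14c.png

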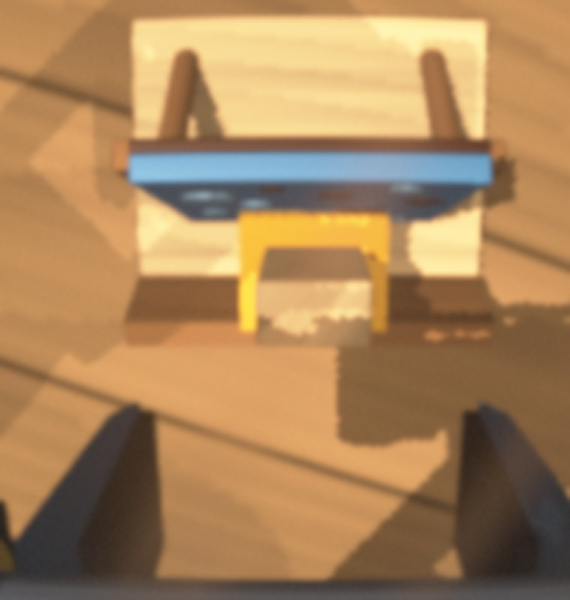

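View pics/s14c.png

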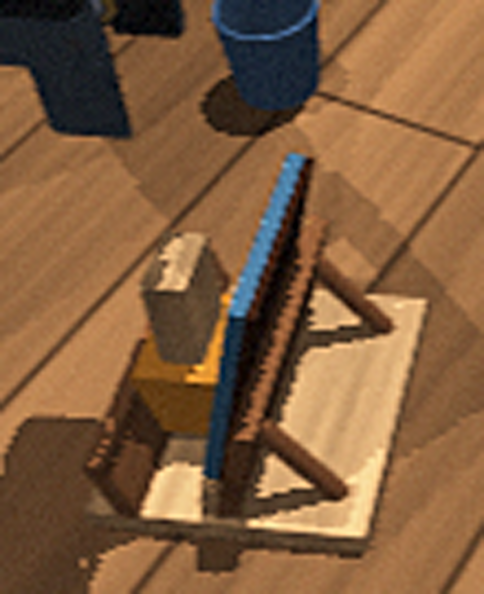

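```bash
python3 - <<'E'
from h import *
np.set_printoptions(precision=1,suppress=True)
T=np.load('T14.npy'); c,s=np.cos(np.radians(YS)),np.sin(np.radians(YS))
def st(p): d=p-S; return np.array([c*d[0]+s*d[1],-s*d[0]+c*d[1],p[2]])
f=lambda x,y,z:st(wplane(150+x/3-.4,80+y/3-.4,z,T))
A=[f(*q,126) for q in [(258,281),(371,281),(368,345),(257,343)]]; print(*A,'mean',np.mean(A,0),'want x -26.4')
B=[f(*q,66) for q in [(240,212),(390,213)]]; print('shoulder back',*B,'want x -2, y +-30')
print('tile glaze top',f(129,184,15+140*np.cos(np.radians(15))-(-14)*np.sin(np.radians(15))),f(491,184,15+140*np.cos(np.radians(15))+14*np.sin(np.radians(15))),'want x',140*np.sin(np.radians(15))-14*np.cos(np.radians(15)))
print('tile back top',f(129,153,15+140*np.cos(np.radians(15))),f(491,153,15+140*np.cos(np.radians(15))),'want x',140*np.sin(np.radians(15)))
# scene triangulate block top / tile top corners with scene crop
g=lambda x,y:(115+x/4.4-.4,190+y/4.4-.4)
for n,q,w in [('tile glaze top -y',(232,317),(-14,-55,140)),('tile glaze top +y',(290,155),(-14,55,140)),('tile bottom glaze -y',(207,478),(-14,-55,0))]:
    print(n,np.array(g(*q)),proj('scene',S+seatR()@np.array(w,float)))
E
```

```text
[-14.6  17.3 126. ] [-14.5 -20.9 126. ] [-37.2 -20.3 126. ] [-36.5  18.  126. ] mean [-25.7  -1.5 126. ] want x -26.4
shoulder back [-0.8 27.7 66. ] [ -1.2 -32.3  66. ] want x -2, y +-30
tile glaze top [ 22.7  54.3 153.9] [ 22.7 -54.9 153.9] want x 22.71170474630595
tile back top [ 31.8  54.7 150.2] [ 31.8 -55.3 150.2] want x 36.23466631435291
tile glaze top -y [167.3 261.6] [165.9 260.9]
tile glaze top +y [180.5 224.8] [180.1 224. ]
tile bottom glaze -y [161.6 298.2] [160.1 298.1]
```

View pics/scene14.png

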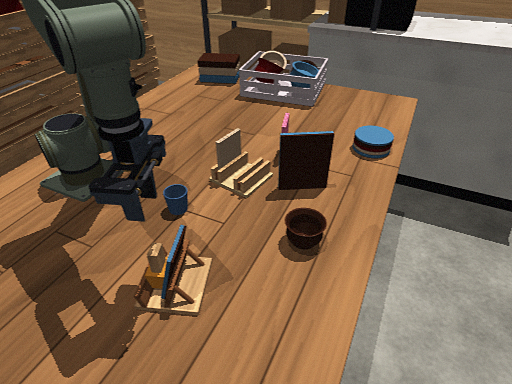

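```bash
python3 -c "
from workcell import *
print(job_done()); print(state()['time_s'])"
```

```text
the job is handed in; nothing more can be done
None
the job is handed in; nothing more can be done
```

I leaned the glazed rack tile in the middle of the stand and drove the yellow wedge in front of it. Both are released, and I handed the job in at about 23 s; no verdict is reported.

- **Tile:** I took the smaller blue tile from the outer slot and brought it up to the board with light force. I set it down with about 7 N on the base and let go. In the last wrist picture its glaze-side top edge measured 22.7 mm behind the foot line, and 22.7 mm is what a flush tile gives. It sat within 1 mm of the middle, glaze towards the lip.
- **Wedge:** I pushed it down to about 56 N, where it stopped moving. At that point its underside was about 7 mm above the base, against 8 mm expected. I then eased off and released it. The last picture put its centre within about 1 mm of the channel line and 1.5 mm (up to 2.5 mm by the shoulder corners) off the middle. It looked upright and along the gap.
- **Bystanders:** The bare tile, cup and planter look unmoved in the last scene picture. I compared them by eye only, not by measurement.
- **Disagreements:**
  - The scene camera's tile points fell about 1.5 pixels off the wrist camera's, roughly the calibration error.
  - One check of the tile's rear top edge read 31.8 mm against 36.2 mm. I put that down to picking the edge of the blue layer instead of the true back edge.

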